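# Reface a drawer front: clear, clamp, roll down the strips, unclamp

## Robot

A 7-joint arm with a two-finger parallel gripper is mounted at the origin on the work surface. World frame = base frame: x ahead of the robot, y to its left, z up, the work surface at z = 0. Lengths are in mm, angles in rad, forces in N, time in s.
With the tool pointing down it reaches from about 400 to 850 mm from the base axis. Payload 4.4 kg.
Tool frame: the origin (TCP) lies midway between the tips of the shut fingers; the grasp point (between the pads) lies 19 mm behind it; x points along the fingers, y is the direction in which the jaws open and shut, and the axes are right-handed (so a half turn about x gives the same grasp; the last joint's range is limited). The gripper opens to 94 mm and grips with 3 to 60 N. Pads are 16 mm wide; open, the fingers measure 119 mm over their backs; the gripper's body (75 mm by 177 mm) begins 78 mm behind the grasp point.
Start: joints at [-1.172, 0.628, 0.038, 1.517, -0.027, 0.996, -0.02], TCP at [291.338, 581.068, 205.478] pointing down, gripper open.
Joint ranges: [-3.06, 3.06], [-0.37, 2.12], [-1.25, 1.32], [0.18, 2.47], [-1.1, 4.24], [0.23, 1.98], [-2.94, 2.94]. Speed limits (rad/s): [2.57, 2.57, 3.14, 3.14, 3.14, 3.14, 3.14].

## Interface

Orientations are given as a unit quaternion [x, y, z, w].
In Python, from plant import ctrl gives the robot as it stands.
- The arm moves only by the tool apply_moves, never from a script. Its argument "moves" is a list of rows, each a list of 2 entries, a list of its own where there are three numbers: the shift along the tool's x, y, z in units of 750 mm (1.0 is 750 mm), then the turn, a rotation vector about the tool's x, y, z in units of 180 degrees (1.0 is 180 degrees). In form: [[[tx, ty, tz], [ax, ay, az]], ...]. A call has 1 to 10 rows; each row is the pose to reach, as a shift and turn from the pose commanded when the call began, along the tool's axes at that moment, turning the shorter way round; what a row does not reach only later rows make up. A row lasts 1/10 s, in which the tool goes at most 50 mm and 8.59 degrees, less where a joint would pass 70% of its speed; a pose out of reach is approached as far as the arm can. A call with a number of a shift or a turn outside -1 to 1 is refused whole. A call with a gripper value outside its range is refused whole. "grip" is the opening, from 0 (shut) to 1 (fully open), set as the call begins (left out, the last holds). The fingers move at their own pace and stop on an object; "force" is the grip in N (left out, the last holds). Time passes only in rows, so rows that repeat a pose let the fingers close. It gives the time, the measured TCP pose, the force and the opening at its end, in the units of the state.
- ctrl.read_state(): the state, without advancing time (a new reading comes with each control period).
- ctrl.grab_frame(name): name is "scene" or "side" or "wrist"; returns the picture (384x512x3 uint8, red, green, blue); there is no depth.
- ctrl.camera_info(name): a dict with "K" (3x3 intrinsics, pixels), "k1" (the pictures are not rectified: a ray, as slopes to the right and down, at radius r is drawn at 1 + k1 r^2 times it, then the intrinsics apply), "xyz" and "attitude" of the camera in the world. Camera axes: x right, y down, z forward; pixel columns grow to the right and rows downward; lengths in mm; the calibration is good to about 2 mm. A picture is of the moment at which its call begins: read the wrist's pose just before it. camera_info takes no time and is no camera call; for the wrist camera it gives the pose at the moment of the call.
- ctrl.finish_job(): hands the job in, once; it reports no verdict.
Trained networks look in the newest picture that a camera, given by its name, has taken for a name from the list of things; names that differ only in an ending like _2 or _b are one class to them, and where a whole thing is asked for, a point or a joint stands for the part that bears it (a point fixed in the world has none). Each returns a list of dicts, best first, with "score" (0 to 1); they miss things now and then, are a little off and sometimes report something else, mostly with a low value. They report only what shows in the picture. A call takes as long as a camera call.
- ctrl.find_in(query, camera): "rect" ([left, top, width, height] as shares, 0 to 1, of the picture: columns of its width, rows of its height, round what is visible of it).
- ctrl.silhouettes(query, camera): "pixels" (384x512 bool, what is visible of it) and "rect" ([left, top, width, height] as shares, 0 to 1, of the picture: columns of its width, rows of its height, round what is visible of it).
The state is a dict: "time": time; "joint_pos": joint angles; "dq": joint speeds; "effort": joint torques, N m; "ee_pos": TCP position; "tool_rot": TCP orientation; "ft_force": force on the tool from outside, world axes, zero at the start; "moment": the same for the moment, N m; "finger_gap": finger opening in mm.
Only numpy, scipy, OpenCV 4.12 (cv2) and the standard library are available. Lean on these libraries where they do the work, as an engineer would, in place of code of your own. Each camera call takes 0.05 s, during which the arm holds its last target.

## Task

First stand everything that is standing about on the drawer front upright in the square wooden tray, then press the red button so that the yellow hold-down bar drops onto the board. Take the roller by its handle and roll it with steady, moderate downward pressure across the strips, from the clamp end to the free end, until all five strips are fully home; only the roller may press on the board, never the fingers. Finally put the roller back standing flat in its grey dock and lift the yellow bar up again so that it stays up, without disturbing the mug, bottle and pepper mill.

Things in the scene. Friction and masses are not known exactly. Their poses are not given: they have to be found in the camera images.
- jig: Fixed plywood jig on the worktop under the board being refaced. Origin on the worktop under the middle of the field of five strips; z up; +y is the rolling direction, from the clamp end (-y) to the free end (+y). The strip field measures 120 mm in x by 220 mm in y; bare margins of the board (tops 33 mm high) reach y = -147 and +121 mm.
- board: The drawer front: a pale wooden board 120 x 270 mm that carries the strips. It rests on a foam pad, moving only straight down: it yields from about 6 N, then sinks 1 mm for every 2.5 N more, 12 mm at most, and springs back. Its origin coincides with the jig's.
- sheet_mid (a point): Middle of the strip field, on top of the middle strip, 36 mm above the worktop and fixed to the jig. Each strip is 120 mm (jig x) by 43 mm (jig y), at 44 mm pitch: centres at jig y = -88, -44, 0, 44, 88 mm; tops 36 mm above the worktop when proud, 33 mm when home.
- strip0 (a joint): Stick-on wooden strip number 0 of 5 (strip0 is next to the clamp, strip4 at the free end; alternately dark brown and terracotta): 0 m = 3 mm proud as laid, 0.003 m = pressed home. Needs over 4 N on it to sink into its adhesive, and stays where it is pressed.
- strip1 (a joint): Stick-on wooden strip number 1 of 5 (strip0 is next to the clamp, strip4 at the free end; alternately dark brown and terracotta): 0 m = 3 mm proud as laid, 0.003 m = pressed home. Needs over 4 N on it to sink into its adhesive, and stays where it is pressed.
- strip2 (a joint): Stick-on wooden strip number 2 of 5 (strip0 is next to the clamp, strip4 at the free end; alternately dark brown and terracotta): 0 m = 3 mm proud as laid, 0.003 m = pressed home. Needs over 4 N on it to sink into its adhesive, and stays where it is pressed.
- strip3 (a joint): Stick-on wooden strip number 3 of 5 (strip0 is next to the clamp, strip4 at the free end; alternately dark brown and terracotta): 0 m = 3 mm proud as laid, 0.003 m = pressed home. Needs over 4 N on it to sink into its adhesive, and stays where it is pressed.
- strip4 (a joint): Stick-on wooden strip number 4 of 5 (strip0 is next to the clamp, strip4 at the free end; alternately dark brown and terracotta): 0 m = 3 mm proud as laid, 0.003 m = pressed home. Needs over 4 N on it to sink into its adhesive, and stays where it is pressed.
- clamp (a joint): Yellow hold-down bar, 95 mm long, 14 mm wide, 12 mm thick, hinged at the far (+x) side of the jig's clamp end. 0 rad = up, leaning 0.08 rad back past vertical, where it stays by its own weight; 1.65 = fallen flat across the board's end margin. Pushed past about 0.2 rad it falls by its own weight.
- clamp_ball (a point): Centre of the black ball grip, 24 mm across, at the end of the hold-down bar, 88 mm from the hinge. With the bar down the ball lies on top of it, 72 mm above the worktop, 85 mm to the jig's -x of the hinge; with the bar up it is about 133 mm above the worktop.
- clamp_hinge (a point): Point on the bar's hinge, at jig x = 85, y = -135 mm, 50 mm above the worktop. The hinge axis is the jig's y; the bar falls towards the jig's -x.
- release (a joint): Red push button, pressed straight down: 0 m = out, 0.009 m = fully pressed; springs back, about 5 N at full travel. Pressing it fully tips the raised bar over so that it falls down (in about 1 s).
- release_top (a point): Centre of the top of the red button (24 mm across, 74 mm above the worktop), on a grey housing 46 x 40 mm, 62 mm high, at jig x = 67, y = -190 mm.
- roller: Hand roller with two blue barrels (36 mm diameter, 88 mm long, lying along its x, axles 44 mm apart in y) under an aluminium frame (108 mm in x, 80 mm over the barrels in y) and an upright wooden handle. It rolls along its y (either way) and stands by itself. Origin: middle of its underside, where the barrels touch. Mass 0.4 kg.
- roller_grip (a point): Grip point of the roller's upright handle, on its centre line 80 mm above the barrels' underside. Handle: 26 mm wide in the roller's x, 30 mm in its y, from 44 to 106 mm above the underside.
- dock: Roller's parking tray, grey, 136 mm (x) by 126 mm (y) outside, inside 124 x 114 mm, floor 6 mm above the worktop, rim 12 mm high. Origin on the worktop under its centre. The roller stands in it with its x along the dock's x. Fixed.
- tray: Shallow square wooden tray, 190 mm square outside, walls 5 mm thick, rim 16 mm high, floor 5 mm above the worktop. Origin on the worktop under its centre; room for four items about 45 mm either side of the centre in x and y. Fixed.
- tin_mid (a point): An item of clutter, standing upright on the strips at the start; may be absent. Given at its centre, half-way up. Mass about 0.12 kg. Yellow-labelled steel tin, 51 mm diameter, 46 mm tall.
- jar_mid (a point): An item of clutter, standing upright on the strips at the start; may be absent. Given at its centre, half-way up. Mass about 0.12 kg. Amber jar with red lid, 48 mm diameter at the lid (46 mm below), 50 mm tall.
- caddy_mid (a point): An item of clutter, standing upright on the strips at the start; may be absent. Given at its centre, half-way up. Mass about 0.12 kg. Square green caddy with brass lid, 44 mm square (lid 46 mm), 48 mm tall; its sides are along its x and y.
- pot_mid (a point): An item of clutter, standing upright on the strips at the start; may be absent. Given at its centre, half-way up. Mass about 0.12 kg. White pot with blue lid, 55 mm diameter (44 mm at the foot), 46 mm tall.
- mug: Bystander: blue mug, 76 mm diameter, 85 mm tall; origin under its centre.
- mill: Bystander: wooden pepper mill, 54 mm diameter, 155 mm tall; origin under its centre.
- sauce: Bystander: red sauce bottle, 60 mm diameter, 130 mm tall; origin under its centre.

How it is judged (in metres and radians):
On the way, in this order (a step that is already met when the one before it is completed fails the run):
1. every item stands upright in the tray (x of tin_mid in the frame of tray between -0.09 and 0.09 m and y of tin_mid in the frame of tray between -0.09 and 0.09 m and z of tin_mid in the frame of tray between 0.018 and 0.04 m and angle between each of tin_mid, jar_mid, caddy_mid, pot_mid's own z axis and vertical below 0.15 rad and x of jar_mid in the frame of tray between -0.09 and 0.09 m and y of jar_mid in the frame of tray between -0.09 and 0.09 m and z of jar_mid in the frame of tray between 0.018 and 0.04 m and x of caddy_mid in the frame of tray between -0.09 and 0.09 m and y of caddy_mid in the frame of tray between -0.09 and 0.09 m and z of caddy_mid in the frame of tray between 0.018 and 0.04 m and x of pot_mid in the frame of tray between -0.09 and 0.09 m and y of pot_mid in the frame of tray between -0.09 and 0.09 m and z of pot_mid in the frame of tray between 0.018 and 0.04 m), for 0.2 s.
2. the red button is pressed with the bar still up (value of joint release above 0.005 m and value of joint clamp below 1.2 rad).
3. the yellow bar has dropped onto the board (value of joint clamp above 1.5 rad), for 0.2 s.
4. the roller bears on the strips at the clamp end with over 5 N, the bar being down (y of roller_grip in the frame of jig between -0.1 and -0.048 m and x of roller_grip in the frame of jig between -0.03 and 0.03 m and contact force between roller and board above 5 N and value of joint clamp above 1.5 rad).
5. the roller, still bearing down, passes the middle (y of roller_grip in the frame of jig between -0.02 and 0.02 m and x of roller_grip in the frame of jig between -0.03 and 0.03 m and contact force between roller and board above 5 N and value of joint clamp above 1.5 rad).
6. the roller, still bearing down, reaches the free end (y of roller_grip in the frame of jig between 0.048 and 0.11 m and x of roller_grip in the frame of jig between -0.03 and 0.03 m and contact force between roller and board above 5 N and value of joint clamp above 1.5 rad).
At the end, for the whole second after the job is handed in: Every item present stands upright (within 0.15 rad) in the tray; all five strips are home to within 0.8 mm; the roller stands flat in its dock (within 25 mm in x, 30 mm in y, 0.07 rad of tilt); the hold-down bar is back up (joint below 0.12 rad) and stays there (all of step 1 and value of joint each of strip0, strip1, strip2, strip3, strip4 above 0.0022 m and x of roller_grip in the frame of dock between -0.025 and 0.025 m and y of roller_grip in the frame of dock between -0.03 and 0.03 m and z of roller_grip in the frame of dock between 0.078 and 0.092 m and angle between roller_grip's own z axis and vertical below 0.07 rad and value of joint clamp below 0.12 rad); the robot touches nothing.
It fails at once if the fingers press on the board or its strips (contact force between the fingers and board above 3 N).
It fails at once if the roller is forced onto the board with more than 45 N (contact force between roller and board above 45 N).
It fails at once if the mug is disturbed (distance of mug from where it was at the start of the episode above 0.03 m).
It fails at once if the mill is disturbed (distance of mill from where it was at the start of the episode above 0.03 m).
It fails at once if the sauce is disturbed (distance of sauce from where it was at the start of the episode above 0.03 m).
Of tin, jar, caddy, pot only 2 to 4 are there at a start; the rules pass over those that are not, and their reading is None.
At some moment in a run one of tin, jar, caddy, pot may be knocked a few centimetres aside while the robot is not near it.
It also fails if it takes over 210 s, if anything falls off the work surface, if the arm or the gripper's body presses on something with over 40 N, if the wrist force passes 120 N, or if a joint passes its speed limit or range.

## Working session

There is one attempt and no reset: what is moved stays moved. The work goes in short steps, Python scripts to look and compute and a tool call to move; the robot and the scene stay as the last step left them, time stands still between calls to the robot, and variables do not carry over. Pictures are saved under pics/ and viewed, and the job is handed in when it is done.

Besides the shell and the picture viewer there is one more tool, called after ">>>" as a command line: name --argument value ..., lists and objects as JSON in quotes. apply_moves: Moves the arm, as the interface text tells. Shifts and turns lie within -1 to 1; 1 stands for 750 mm of shift or 180 degrees of turn. Its arguments: {"type":"object","properties":{"moves":{"type":"array"},"grip":{"type":"number"},"force":{"type":"number"}},"required":["moves"]}

```bash
ls; mkdir -p pics; python3 - <<'E'
from plant import ctrl
import cv2
print(ctrl.read_state())
for n in ["scene","side","wrist"]:
    print(n,ctrl.camera_info(n))
    cv2.imwrite(f"pics/{n}0.png",ctrl.grab_frame(n)[:,:,::-1])
E
```

```text
pics
{'time': 0.0, 'joint_pos': array([-1.17180784,  0.62934045,  0.03845725,  1.51836478, -0.02702043,
        0.99626102, -0.01997113]), 'dq': array([-0.00169534, -0.00035474, -0.00092385, -0.00067979, -0.0008516 ,
       -0.00013216, -0.00087649]), 'effort': array([-3.45440958e-04, -5.49724174e+01,  1.14398070e+00, -1.86629605e+01,
       -5.20312227e-02,  2.38124630e-02,  1.51643690e-04]), 'ee_pos': array([291.03391532, 580.46927801, 204.55909392]), 'tool_rot': array([ 0.16221088,  0.68824397, -0.16349001,  0.68795267]), 'ft_force': array([ 0.15168382, -0.12060891,  0.12906492]), 'moment': array([-0.03953773,  0.0219563 ,  0.01981931]), 'finger_gap': 93.66302012098498}
scene {'K': array([[409.01495671,   0.        , 255.70235344],
       [  0.        , 409.01495671, 190.27096324],
       [  0.        ,   0.        ,   1.        ]]), 'k1': -0.12717566087848275, 'xyz': array([1346.72675164,  209.45809143,  822.72810822]), 'attitude': array([ 0.56408405,  0.72620969, -0.31029708, -0.24113147])}
side {'K': array([[479.97289052,   0.        , 255.87331299],
       [  0.        , 479.97289052, 194.98905774],
       [  0.        ,   0.        ,   1.        ]]), 'k1': -0.10227783727087676, 'xyz': array([  419.88025175, -1018.59090348,  1319.95914932]), 'attitude': array([ 0.92919155, -0.09866908,  0.030567  , -0.35487059])}
wrist {'K': array([[343.07685516,   0.        , 258.21152972],
       [  0.        , 343.07685516, 192.40323931],
       [  0.        ,   0.        ,   1.        ]]), 'k1': -0.020675147263764057, 'xyz': array([221.44419688, 616.59215803, 383.55628298]), 'attitude': array([0.8425534 , 0.52047503, 0.07158008, 0.11868367])}
```

View pics/scene0.png

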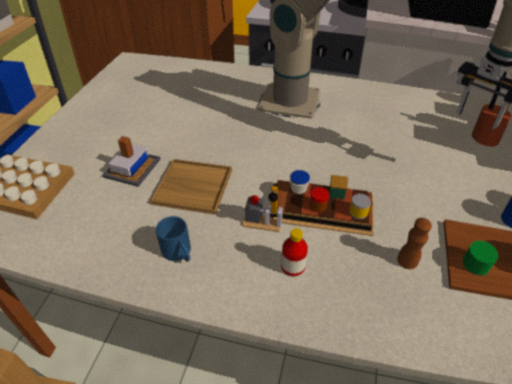

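View pics/side0.png

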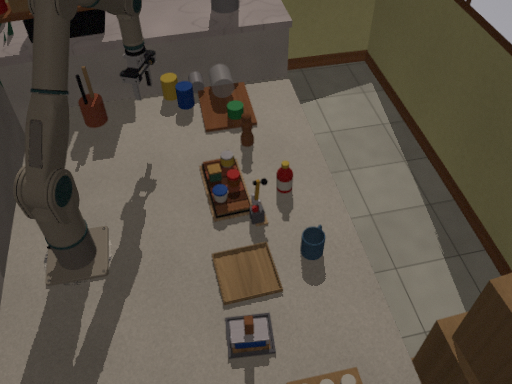

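View pics/wrist0.png

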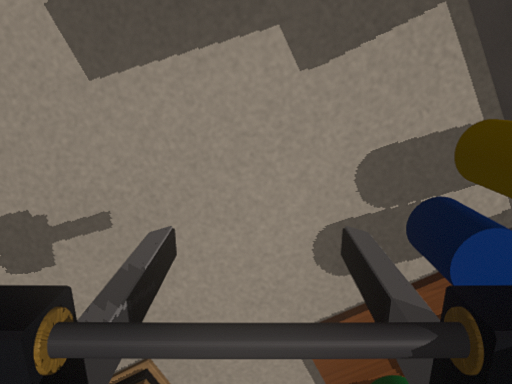

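```bash
cat > h.py <<'E'
from plant import ctrl
import numpy as np, cv2
from scipy.spatial.transform import Rotation as R
from scipy.optimize import least_squares
def info(n):
    return ctrl.camera_info(n)
def proj(P,c):
    P=np.atleast_2d(P); q=R.from_quat(c['attitude']).inv().apply(P-c['xyz'])
    s=q[:,:2]/q[:,2:]; r2=(s**2).sum(1,keepdims=True); s=s*(1+c['k1']*r2)
    return s*[c['K'][0,0],c['K'][1,1]]+[c['K'][0,2],c['K'][1,2]]
def ray(uv,c):
    uv=np.atleast_2d(uv).astype(float); d=(uv-[c['K'][0,2],c['K'][1,2]])/[c['K'][0,0],c['K'][1,1]]
    s=d.copy()
    for _ in range(20): s=d/(1+c['k1']*(s**2).sum(1,keepdims=True))
    v=np.c_[s,np.ones(len(s))]; v=R.from_quat(c['attitude']).apply(v)
    return v/np.linalg.norm(v,axis=1,keepdims=True)
def onz(uv,z,c):
    d=ray(uv,c); return c['xyz']+d*((z-c['xyz'][2])/d[:,2:])
def tri(obs):
    A=np.zeros((3,3));b=np.zeros(3);L=[]
    for uv,c in obs:
        d=ray(uv,c)[0]; M=np.eye(3)-np.outer(d,d); A+=M;b+=M@c['xyz'];L.append((M,c['xyz']))
    p=np.linalg.solve(A,b); return p,[round(float(np.linalg.norm(M@(p-x))),1) for M,x in L]
def save(n,name,up=1,crop=None):
    im=ctrl.grab_frame(n)[:,:,::-1].copy()
    o=im
    if crop: x0,y0,x1,y1=crop; o=im[y0:y1,x0:x1]
    if up!=1:o=cv2.resize(o,None,fx=up,fy=up,interpolation=cv2.INTER_CUBIC)
    cv2.imwrite(f'pics/{name}.png',o); return im
def sil(q,n,k=0):
    r=ctrl.silhouettes(q,n)
    return r
E
python3 - <<'E'
from h import *
names=["tin_mid","jar_mid","caddy_mid","pot_mid","tray","dock","roller","roller_grip","clamp","clamp_ball","release","release_top","board","jig","mug","mill","sauce"]
C={n:info(n) for n in("scene","side")}
import pickle
D={}
for n in C: save(n,n+"1",4 if 0 else 1)
for q in names:
    o=[]
    for n in C:
        r=sil(q,n)
        if r:
            m=r[0]['pixels'];ys,xs=np.nonzero(m);D[q,n]=r
            o.append(((xs.mean(),ys.mean()),C[n]))
            print(q,n,[round(a['score'],2) for a in r][:3],np.round([xs.mean(),ys.mean(),xs.min(),xs.max(),ys.min(),ys.max()],1))
        else: print(q,n,None)
    if len(o)==2: p,e=tri(o);print('   ',np.round(p,1),e)
pickle.dump(D,open('sil.pkl','wb'))
E
```

```text
tin_mid scene [0.75, 0.47] [359.7 205.8 350.  371.  193.  219. ]
tin_mid side [0.64] [226.  159.1 220.  232.  151.  167. ]
    [561.2 290.4  57.1] [0.5, 0.5]
jar_mid scene [0.92] [318.6 199.7 310.  329.  188.  212. ]
jar_mid side [0.45] [233.2 178.  227.  239.  171.  186. ]
    [570.  182.1  61.9] [0.4, 0.4]
caddy_mid scene [0.87] [337.9 186.9 329.  347.  175.  199. ]
caddy_mid side [0.8, 0.65] [213.8 172.8 207.  221.  164.  182. ]
    [505.1 226.6  59.3] [0.5, 0.5]
pot_mid scene [0.75] [299.1 181.4 290.  309.  170.  193. ]
pot_mid side [0.53] [219.6 192.3 212.  227.  184.  202. ]
    [511.7 120.8  63. ] [1.2, 1.2]
tray scene [0.93] [192.1 186.3 150.  231.  159.  214. ]
tray side [0.88, 0.57] [246.1 272.5 212.  281.  242.  303. ]
    [ 545.1 -187.2    2.9] [1.0, 1.0]
dock scene [0.66] [134.5 172.3 104.  158.  154.  185. ]
dock side [0.63] [250.5 340.4 226.  274.  313.  357. ]
    [ 510.4 -403.7  -21.9] [4.4, 4.4]
roller scene [0.89, 0.7, 0.66] [128.1 157.7 109.  147.  137.  176. ]
roller side [0.93] [249.  332.8 230.  269.  316.  349. ]
    [ 509.3 -409.7   38. ] [1.0, 1.0]
roller_gr
[... 625 characters left out ...]
0.7 202.  249.  158.  214. ]
    [539.5 175.3  12.3] [4.1, 4.1]
jig scene [0.92, 0.65, 0.34] [305.9 211.  243.  373.  180.  235. ]
jig side [0.97, 0.75] [233.9 195.8 199.  267.  159.  225. ]
    [563.3 151.1   2.1] [1.8, 1.8]
mug scene [0.93] [173.4 238.6 155.  190.  216.  261. ]
mug side [0.94, 0.3] [312.1 242.5 299.  324.  226.  259. ]
    [ 774.4 -145.5   44. ] [0.6, 0.6]
mill scene [0.56, 0.4, 0.34] [414.3 243.6 397.  431.  218.  268. ]
mill side [0.81, 0.35] [245.8 130.2 240.  252.  113.  146. ]
    [664.7 428.9  64.7] [0.4, 0.4]
sauce scene [0.9] [293.9 253.3 281.  307.  228.  275. ]
sauce side [0.71, 0.67] [249.  332.5 230.  268.  317.  347. ]
    [ 467.4  -12.1 -477.9] [160.4, 160.4]
```

```bash
python3 - <<'E'
import cv2
a=cv2.imread('pics/scene0.png')[120:270,90:390];b=cv2.imread('pics/side0.png')[140:370,190:340]
cv2.imwrite('pics/sc_c.png',cv2.resize(a,None,fx=2.6,fy=2.6,interpolation=2));cv2.imwrite('pics/si_c.png',cv2.resize(b,None,fx=2.6,fy=2.6,interpolation=2))
E
```

```text
(no output)
```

View pics/sc_c.png

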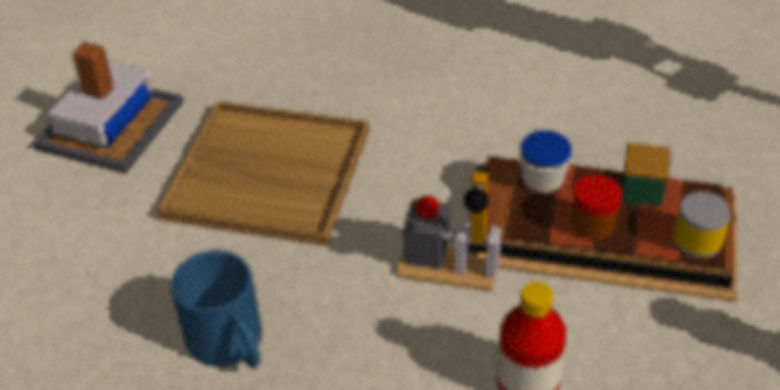

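View pics/si_c.png

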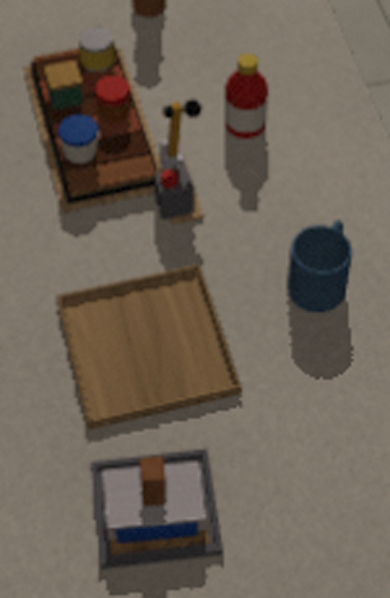

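```bash
cat >> h.py <<'E'
import json,os
def Rt(yaw,down=True):
    ca,sa=np.cos(yaw),np.sin(yaw)
    return np.array([[0,ca,sa],[0,sa,-ca],[-1,0,0]],float)
def cmd():
    if os.path.exists('cmd.json'):
        j=json.load(open('cmd.json'));return np.array(j['p']),np.array(j['R'])
    return np.array([291.338,581.068,205.478]),R.from_quat(ctrl.read_state()['tool_rot']).as_matrix()
def go(p,yaw,commit=True,p0=None):
    P,M=cmd()
    s=M.T@(np.array(p,float)-P)/750
    T=Rt(yaw); w=R.from_matrix(M.T@T).as_rotvec()/np.pi
    s=np.round(s,4);w=np.round(w,4)
    print('MOVE',s.tolist(),w.tolist(),'dist',round(float(np.linalg.norm(s)*750)),'deg',round(float(np.linalg.norm(w)*180),1))
    if commit: json.dump({'p':(P+M@s*750).tolist(),'R':(M@R.from_rotvec(w*np.pi).as_matrix()).tolist()},open('cmd.json','w'))
def st():
    s=ctrl.read_state();P,M=cmd();m=R.from_quat(s['tool_rot']).as_matrix()
    print('t',round(s['time'],2),'pos',np.round(s['ee_pos'],1),'err',np.round(s['ee_pos']-P,1),'yaw',round(float(np.arctan2(m[1,1],m[0,1])),4),'down',np.round(m[:,0],4),'F',np.round(s['ft_force'],1),'gap',round(s['finger_gap'],1));return s
E
python3 - <<'E'
from h import *
s=st();print(np.round(R.from_quat(s['tool_rot']).as_matrix(),3))
c=info('wrist');print(R.from_quat(s['tool_rot']).inv().apply(c['xyz']-s['ee_pos']));print((R.from_quat(s['tool_rot']).inv()*R.from_quat(c['attitude'])).as_matrix().round(3))
E
```

```text
t 1.95 pos [291.3 581.1 205.5] err [-0.  0. -0.] yaw 1.106 down [-1.e-04  0.e+00 -1.e+00] F [-0.1  0.4 -0.9] gap 93.4
[[-0.     0.448  0.894]
 [ 0.     0.894 -0.448]
 [-1.    -0.    -0.   ]]
[-178.89166061    0.72538243  -78.36100505]
[[ 0.001 -0.275  0.962]
 [ 1.     0.001 -0.001]
 [-0.     0.962  0.275]]
```

```bash
python3 - <<'E'
from h import *
go([530,190,330],np.pi/2)
E
```

```text
MOVE [-0.1661, -0.3235, 0.5182] [-0.1479, -0.0, -0.0] dist 475 deg 26.6
```

>>> apply_moves --moves '[[[-0.1661,-0.3235,0.5182],[-0.1479,0,0]],[[-0.1661,-0.3235,0.5182],[-0.1479,0,0]],[[-0.1661,-0.3235,0.5182],[-0.1479,0,0]],[[-0.1661,-0.3235,0.5182],[-0.1479,0,0]],[[-0.1661,-0.3235,0.5182],[-0.1479,0,0]],[[-0.1661,-0.3235,0.5182],[-0.1479,0,0]],[[-0.1661,-0.3235,0.5182],[-0.1479,0,0]],[[-0.1661,-0.3235,0.5182],[-0.1479,0,0]],[[-0.1661,-0.3235,0.5182],[-0.1479,0,0]],[[-0.1661,-0.3235,0.5182],[-0.1479,0,0]]]'

```text
time: 2.95
ee_pos: [532.8, 184.8, 331.4]
tool_rot: [0.002, 0.706, -0.003, 0.708]
ft_force: [0.6, 0.2, 0.4]
finger_gap: 94.0
```

```bash
python3 - <<'E'
from h import *
st();save('wrist','w1',1.5);save('scene','s1',1.5)
E
```

```text
t 2.95 pos [532.8 184.8 331.4] err [ 2.8 -5.1  1.4] yaw 1.5645 down [ 0.0031 -0.0016 -1.    ] F [0.6 0.2 0.4] gap 94.0
```

View pics/w1.png

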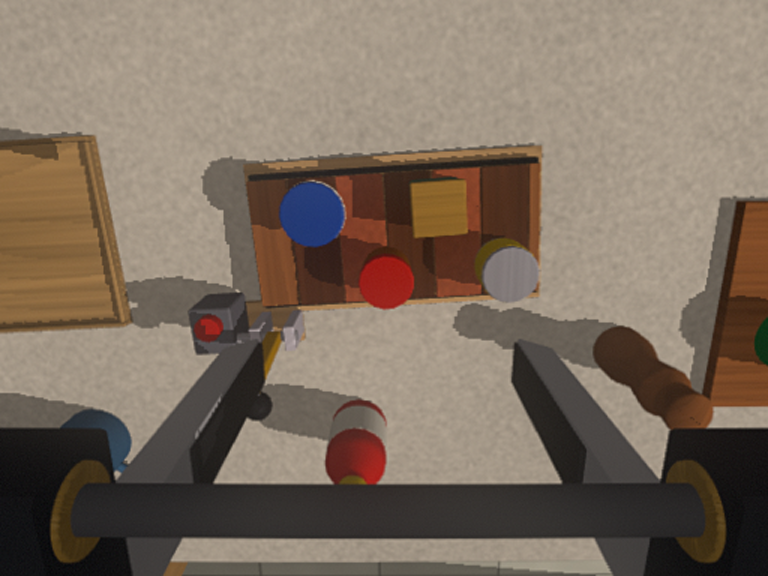

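```bash
python3 - <<'E'
from h import *
import pickle
st()
im=save('wrist','w2',1);c=info('wrist');pickle.dump((im,c),open('w2.pkl','wb'))
cv2.imwrite('pics/w2c.png',cv2.resize(im[85:290,115:375],None,fx=3,fy=2.9,interpolation=2))
for q,top in [("tin_mid",82),("jar_mid",86),("caddy_mid",84),("pot_mid",82),("release_top",74),("board",33)]:
    for r in sil(q,'wrist')[:2]:
        m=r['pixels'];ys,xs=np.nonzero(m);print(q,round(r['score'],2),xs.min(),xs.max(),ys.min(),ys.max(),onz([xs.mean(),ys.mean()],top-15,c).round(1))
hsv=cv2.cvtColor(im,cv2.COLOR_BGR2HSV)
for n,box,lo,hi,top in [("pot",(180,115,235,170),(105,120,60),(130,255,255),82),("jar",(235,165,280,210),(0,210,90),(8,255,255),86),("caddy",(268,112,315,165),(15,100,100),(30,255,255),84),("tin",(312,155,365,205),(0,0,90),(180,40,255),82)]:
    x0,y0,x1,y1=box;m=cv2.inRange(hsv[y0:y1,x0:x1],lo,hi)
    nn,lab,stt,cen=cv2.connectedComponentsWithStats(m);k=1+stt[1:,4].argmax()
    cnt=cv2.findContours((lab==k).astype(np.uint8),0,2)[0][0]+[x0,y0]
    (rc,rs,ra)=cv2.minAreaRect(cnt.astype(np.int32)); ec,er=cv2.minEnclosingCircle(cnt.astype(np.int32))
    print(n,stt[k],np.round(cen[k]+[x0,y0],1),'top xyz',onz(cen[k]+[x0,y0],top,c).round(1),np.round(rs,1),ra,np.round(er,1))
E
```

```text
t 3.05 pos [532.8 185.2 331.1] err [ 2.8 -4.8  1.1] yaw 1.5625 down [ 0.0033 -0.0015 -1.    ] F [-0.6  0.5 -0. ] gap 94.2
jar_mid 0.71 239 274 165 204 [[567.8 185.9  71. ]]
jar_mid 0.35 125 360 96 280 [[534.6 170.9  71. ]]
caddy_mid 0.58 273 311 118 158 [[505.7 230.7  69. ]]
caddy_mid 0.38 217 257 267 323 [[735.8 157.5  69. ]]
pot_mid 0.69 186 229 120 164 [[511.5 122.6  67. ]]
release_top 0.85 129 148 210 228 [[618.8  20.2  59. ]]
release_top 0.55 165 187 221 280 [[668.4  70.3  59. ]]
board 0.95 164 359 108 203 [[536.6 190.9  18. ]]
board 0.7 320 351 110 162 [[508.9 298.2  18. ]]
pot [   6    7   43   43 1423] [206.9 142.7] top xyz [[510. 124.  82.]] [42.2 41.7] 14.03624439239502 21.8
jar [  5   6  35  34 794] [257.5 185.1] top xyz [[563.8 186.7  86. ]] [33. 34.] 90.0 18.0
caddy [   5    7   39   40 1327] [292.1 138.4] top xyz [[504.9 229.7  84. ]] [36.6 36.6] 85.60128784179688 25.2
tin [  10   10   37   37 1067] [339.9 182.7] top xyz [[562.1 292.7  82. ]] [36. 36.] 90.0 19.1
```

View pics/w2c.png

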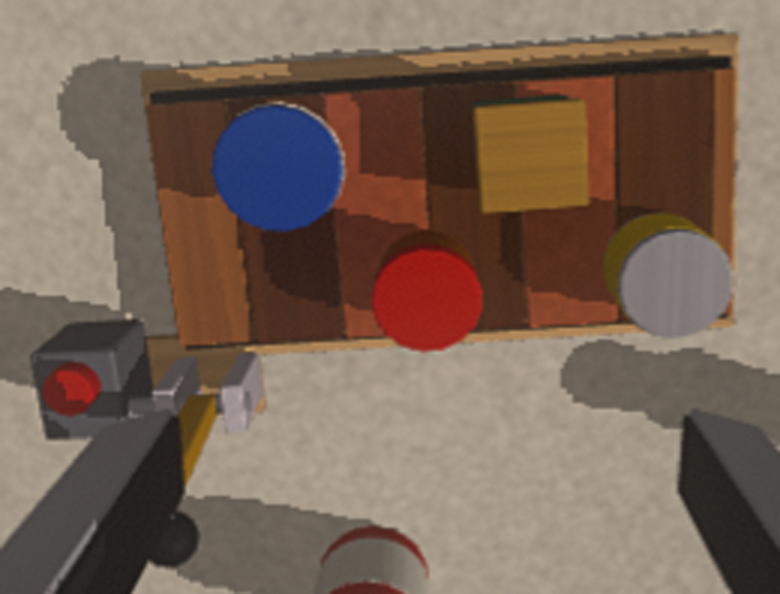

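```bash
cat >> h.py <<'E'
def go(p,yaw,commit=True):
    s0=ctrl.read_state();P=s0['ee_pos'];M=R.from_quat(s0['tool_rot']).as_matrix()
    s=np.round(M.T@(np.array(p,float)-P)/750,4)
    w=np.round(R.from_matrix(M.T@Rt(yaw)).as_rotvec()/np.pi,4)
    print('MOVE',s.tolist(),w.tolist(),'dist',round(float(np.linalg.norm(s)*750)),'deg',round(float(np.linalg.norm(w)*180),1))
def st():
    s=ctrl.read_state();m=R.from_quat(s['tool_rot']).as_matrix()
    print('t',round(s['time'],2),'pos',np.round(s['ee_pos'],1),'yaw',round(float(np.arctan2(m[1,1],m[0,1])),4),'down',np.round(m[:,0],4),'F',np.round(s['ft_force'],1),'gap',round(s['finger_gap'],1));return s
E
python3 - <<'E'
from h import *
import pickle
im,c=pickle.load(open('w2.pkl','rb'))
J=np.array([[-60,-147,33],[60,-147,33],[-60,121,33],[60,121,33],[60,-110,36],[60,-66,36],[-60,-22,36],[-60,66,36],[60,66,36],[-60,110,36],[60,110,36]],float)
px=np.array([[165,118.8],[175,204],[359.3,108],[359.3,196.5],[197.3,203.3],[229.3,201.6],[256.7,115.3],[320.7,110.9],[319,197],[353,109.1],[353,196]])
def W(p,J): 
    a=p[2];return np.c_[p[0]+np.cos(a)*J[:,0]-np.sin(a)*J[:,1],p[1]+np.sin(a)*J[:,0]+np.cos(a)*J[:,1],J[:,2]]
f=lambda p:(proj(W(p,J),c)-px).ravel()
r=least_squares(f,[540,175,0.06],loss='soft_l1');print(r.x,np.round(f(r.x).reshape(-1,2),1).tolist())
ex=np.array([[85,-135,50],[67,-190,74],[92,-135,133],[0,-135,72]]);print(W(r.x,ex).round(1), proj(W(r.x,ex),c).round(1))
for n in('scene','side'): print(n,proj(W(r.x,np.r_[ex,[[-60,-147,33],[60,-147,33],[-60,121,33],[60,121,33]]]),info(n)).round(1).tolist())
E
```

```text
[5.38032181e+02 2.09057795e+02 4.88774399e-02] [[-1.0, 1.1], [-0.5, -0.4], [1.6, 1.3], [-0.7, -2.2], [2.0, -0.4], [0.3, -0.2], [-1.3, -0.3], [0.0, 0.6], [2.0, -0.2], [0.4, 0.7], [-1.4, -0.7]]
[[629.5  78.4  50. ]
 [614.2  22.6  74. ]
 [636.5  78.7 133. ]
 [544.6  74.2  72. ]] [[182.1 223.4]
 [136.5 219.3]
 [168.  253.7]
 [171.1 168.4]]
scene [[275.1, 211.8], [255.7, 197.4], [275.7, 190.5], [280.6, 183.7], [279.1, 179.2], [272.0, 208.8], [373.1, 192.1], [373.3, 223.5]]
side [[255.0, 198.4], [253.9, 206.5], [256.7, 181.8], [231.2, 199.1], [215.7, 212.3], [249.1, 205.4], [202.0, 160.6], [232.3, 154.9]]
```

```bash
python3 - <<'E'
from h import *
go([562,291.5,140],np.pi/2)
E
```

```text
MOVE [0.2529, 0.1332, 0.0444] [0.0008, -0.0003, -0.0001] dist 217 deg 0.2
```

>>> apply_moves --moves '[[[0.2529,0.1332,0.0444],[0.0008,0,0]],[[0.2529,0.1332,0.0444],[0.0008,0,0]],[[0.2529,0.1332,0.0444],[0.0008,0,0]],[[0.2529,0.1332,0.0444],[0.0008,0,0]],[[0.2529,0.1332,0.0444],[0.0008,0,0]],[[0.2529,0.1332,0.0444],[0.0008,0,0]],[[0.2529,0.1332,0.0444],[0.0008,0,0]],[[0.2529,0.1332,0.0444],[0.0008,0,0]]]' --grip 0.82 --force 15

```text
time: 4.2
ee_pos: [564.8, 289.1, 142.9]
tool_rot: [0.002, 0.706, -0.001, 0.708]
ft_force: [0.0, -0.6, 0.3]
finger_gap: 77.0
```

```bash
python3 - <<'E'
from h import *
st();save('wrist','w3',1.5);st()
go([562,292,51],np.pi/2)
E
```

```text
t 4.2 pos [564.8 289.1 142.9] yaw 1.5666 down [ 0.0035  0.001  -1.    ] F [ 0.  -0.6  0.3] gap 77.0
t 4.25 pos [564.8 289.1 143. ] yaw 1.5665 down [ 0.0036  0.0012 -1.    ] F [ 0.1 -0.2  0.1] gap 76.7
MOVE [0.1226, 0.0036, -0.0042] [-0.0014, 0.0012, -0.0004] dist 92 deg 0.3
```

View pics/w3.png

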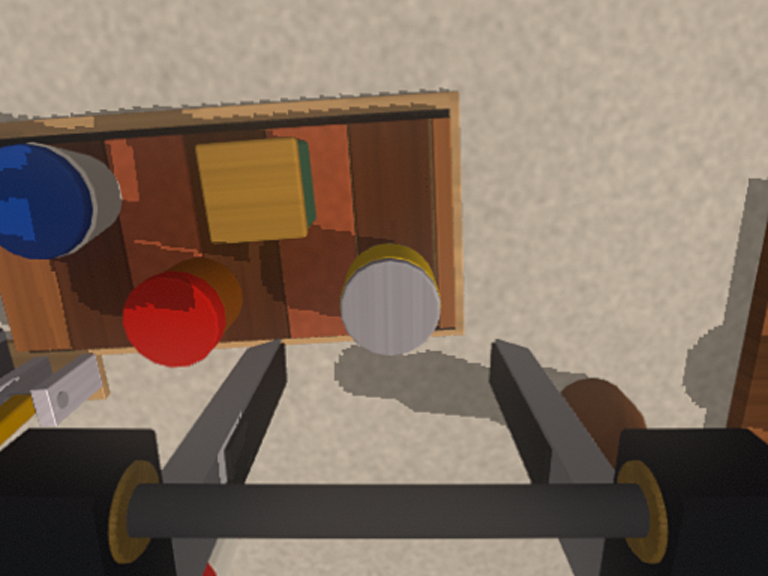

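```bash
python3 - <<'E'
from h import *
c=info('wrist');print(onz([391/1.5,307/1.5],82,c),onz([391/1.5,307/1.5],78,c),onz([257/1.5,190/1.5],84,c),onz([175/1.5,319/1.5],86,c))
E
```

```text
[[564.42319976 290.71251848  82.        ]] [[565.73457833 290.73697349  78.        ]] [[507.41864845 229.68929419  84.        ]] [[568.87501147 185.60981579  86.        ]]
```

>>> apply_moves --moves '[[[0.03,0.0036,-0.0042],[0,0,0]],[[0.07,0.0036,-0.0042],[0,0,0]],[[0.1,0.0036,-0.0042],[0,0,0]],[[0.12,0.0036,-0.0042],[0,0,0]],[[0.1226,0.0036,-0.0042],[0,0,0]],[[0.1226,0.0036,-0.0042],[0,0,0]],[[0.1226,0.0036,-0.0042],[0,0,0]]]'

```text
time: 4.95
ee_pos: [561.3, 293.0, 49.9]
tool_rot: [0.001, 0.706, -0.001, 0.708]
ft_force: [-0.6, 0.4, 1.1]
finger_gap: 77.4
```

```bash
python3 - <<'E'
from h import *
st()
E
```

```text
t 4.95 pos [561.3 293.   49.9] yaw 1.5679 down [ 0.0022  0.0012 -1.    ] F [-0.6  0.4  1.1] gap 77.4
```

>>> apply_moves --moves '[[[0,0,0.003],[0,0,0]],[[0,0,0.003],[0,0,0]],[[0,0,0.003],[0,0,0]],[[0,0,0.003],[0,0,0]],[[0,0,0.003],[0,0,0]],[[0,0,0.003],[0,0,0]]]' --grip 0.3 --force 15

```text
time: 5.55
ee_pos: [562.6, 292.3, 48.6]
tool_rot: [0.001, 0.707, -0.001, 0.707]
ft_force: [-0.4, -1.2, 2.4]
finger_gap: 49.6
```

>>> apply_moves --moves '[[[-0.06,0,0],[0,0,0]],[[-0.12,0,0],[0,0,0]],[[-0.18,-0.04,-0.02],[0,0,0]],[[-0.2,-0.1,-0.04],[0,0,0]],[[-0.2,-0.16,-0.04],[0,0,0]],[[-0.2,-0.22,-0.04],[0,0,0]],[[-0.2,-0.28,-0.05],[0,0,0]],[[-0.2,-0.34,-0.05],[0,0,0]],[[-0.2,-0.4,-0.06],[0,0,0]],[[-0.2,-0.44,-0.06],[0,0,0]]]'

```text
time: 6.55
ee_pos: [514.9, -40.8, 198.2]
tool_rot: [0.002, 0.708, -0.002, 0.707]
ft_force: [0.1, -0.3, -1.2]
finger_gap: 49.7
```

>>> apply_moves --moves '[[[0,-0.04,0],[0,0,0]],[[0,-0.1,0],[0,0,0]],[[0,-0.14,0],[0,0,0]],[[0,-0.18,0],[0,0,0]],[[0,-0.18,0],[0,0,0]],[[0,-0.18,0],[0,0,0]]]'

```text
time: 7.15
ee_pos: [515.9, -172.3, 198.1]
tool_rot: [0.002, 0.707, -0.001, 0.707]
ft_force: [-0.6, 0.5, -0.3]
finger_gap: 50.1
```

```bash
python3 - <<'E'
from h import *
import pickle
st();im=save('wrist','w4',1.5);c=info('wrist');pickle.dump((im,c),open('w4.pkl','wb'));st()
E
```

```text
t 7.15 pos [ 515.9 -172.3  198.1] yaw 1.5667 down [-6.e-04  8.e-04 -1.e+00] F [-0.6  0.5 -0.3] gap 50.1
t 7.2 pos [ 516.1 -171.1  198.1] yaw 1.5687 down [-5.0e-04  1.3e-03 -1.0e+00] F [ 0.2  0.1 -0.8] gap 50.0
```

View pics/w4.png

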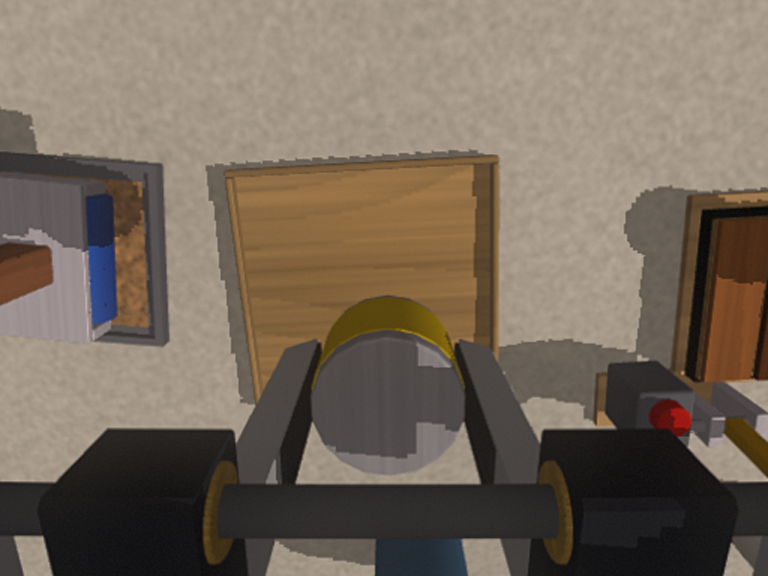

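```bash
python3 - <<'E'
from h import *
import pickle
im,c=pickle.load(open('w4.pkl','rb'));cs=info('scene');cd=info('side')
def W(p,J): 
    J=np.array(J,float);a=p[2];return np.c_[p[0]+np.cos(a)*J[:,0]-np.sin(a)*J[:,1],p[1]+np.sin(a)*J[:,0]+np.cos(a)*J[:,1],J[:,2]]
def line(a,b,q):
    t=(b-a)/np.linalg.norm(b-a); d=np.array(q)-a; return d[0]*t[1]-d[1]*t[0]
cor=[[-95,-95,16],[-95,95,16],[95,95,16],[95,-95,16]]
def f(p,full=False):
    q=proj(W(p,cor),c); s=proj(W(p,cor),cs); d=proj(W(p,cor),cd)
    return np.r_[(q[0]-[149.3,114]),(q[1]-[332,103.7]),line(q[0],q[3],[172,267]),line(q[1],q[2],[332,230]), (s[0]-[173.8,160]),(s[1]-[231.9,167.7]),(d[0]-[212.3,254.6]),(d[1]-[266.2,243.8])*0]
r=least_squares(f,[545,-187,0.06],loss='soft_l1');print(r.x,f(r.x).round(1))
print(proj(W(r.x,cor),cs).round(1).tolist(),proj(W(r.x,cor),cd).round(1).tolist())
print('slots',W(r.x,[[x,y,0] for x in(-45,45) for y in(-45,45)]).round(1))
json.dump(r.x.tolist(),open('tray.json','w'))
s=onz([104,110],12,c);print('dock right far corner?',onz([[108,109],[111,230]],12,c))
E
```

```text
[ 5.46301453e+02 -1.83911658e+02  5.26535661e-02] [-0.3  0.1  1.8 -0.   1.9 -1.1 -0.7 -1.   0.3 -1.  11.6 47.3 -0.   0. ]
[[173.1, 159.0], [232.2, 166.7], [215.6, 211.3], [150.2, 201.4]] [[223.9, 301.9], [211.5, 252.5], [267.0, 240.2], [283.5, 287.6]]
slots [[ 503.7 -231.2    0. ]
 [ 499.  -141.3    0. ]
 [ 593.6 -226.5    0. ]
 [ 588.9 -136.6    0. ]]
dock right far corner? [[ 451.24000176 -327.43518579   12.        ]
 [ 586.18744885 -340.2716975    12.        ]]
```

```bash
python3 - <<'E'
from h import *
st();go([591,-226,60],np.pi/2);go([591,-226,19.5],np.pi/2)
E
```

```text
t 7.2 pos [ 516.1 -171.1  198.1] yaw 1.5687 down [-5.0e-04  1.3e-03 -1.0e+00] F [ 0.2  0.1 -0.8] gap 50.0
MOVE [0.184, -0.0732, 0.1002] [-0.0007, -0.0002, -0.0004] dist 166 deg 0.1
MOVE [0.238, -0.0733, 0.1002] [-0.0007, -0.0002, -0.0004] dist 201 deg 0.1
```

>>> apply_moves --moves '[[[0.05,-0.03,0.04],[0,0,0]],[[0.09,-0.06,0.08],[0,0,0]],[[0.14,-0.0732,0.1002],[0,0,0]],[[0.184,-0.0732,0.1002],[0,0,0]],[[0.2,-0.0732,0.1002],[0,0,0]],[[0.22,-0.0732,0.1002],[0,0,0]],[[0.232,-0.0732,0.1002],[0,0,0]],[[0.234,-0.0732,0.1002],[0,0,0]],[[0.234,-0.0732,0.1002],[0,0,0]]]'

```text
time: 8.1
ee_pos: [591.7, -227.4, 23.8]
tool_rot: [0.001, 0.707, -0.001, 0.708]
ft_force: [-0.6, -0.4, -0.4]
finger_gap: 49.7
```

```bash
python3 - <<'E'
from h import *
st();go([591,-226,19.5],np.pi/2)
E
```

```text
t 8.1 pos [ 591.7 -227.4   23.8] yaw 1.5683 down [ 1.3e-03 -4.0e-04 -1.0e+00] F [-0.6 -0.4 -0.4] gap 49.7
MOVE [0.0058, 0.0019, -0.001] [-0.0008, 0.0004, 0.0001] dist 5 deg 0.2
```

>>> apply_moves --moves '[[[0.003,0,0],[0,0,0]],[[0.006,0,0],[0,0,0]],[[0.0065,0,0],[0,0,0]],[[0.0065,0,0],[0,0,0]]]'

```text
time: 8.5
ee_pos: [591.2, -227.5, 18.2]
tool_rot: [0.001, 0.707, -0.001, 0.707]
ft_force: [-0.4, -0.1, -1.0]
finger_gap: 50.2
```

>>> apply_moves --moves '[[[0,0,0],[0,0,0]],[[0,0,0],[0,0,0]],[[0,0,0],[0,0,0]],[[-0.05,0,0],[0,0,0]],[[-0.1,0,0],[0,0,0]],[[-0.16,0,0],[0,0,0]],[[-0.2,0.04,0],[0,0,0]],[[-0.2,0.1,0],[0,0,0]],[[-0.2,0.16,0],[0,0,0]]]' --grip 0.78

```text
time: 9.4
ee_pos: [592.3, -107.0, 169.7]
tool_rot: [0.002, 0.706, -0.002, 0.708]
ft_force: [0.3, 0.0, 0.0]
finger_gap: 73.3
```

```bash
python3 - <<'E'
from h import *
st();save('scene','s2',1.5);go([566,187,160],np.pi/2)
E
```

```text
t 9.4 pos [ 592.3 -107.   169.7] yaw 1.5659 down [ 3.4e-03 -5.0e-04 -1.0e+00] F [0.3 0.  0. ] gap 73.3
MOVE [0.0149, 0.3757, -0.0323] [0.0022, 0.0004, -0.0025] dist 283 deg 0.6
```

View pics/s2.png

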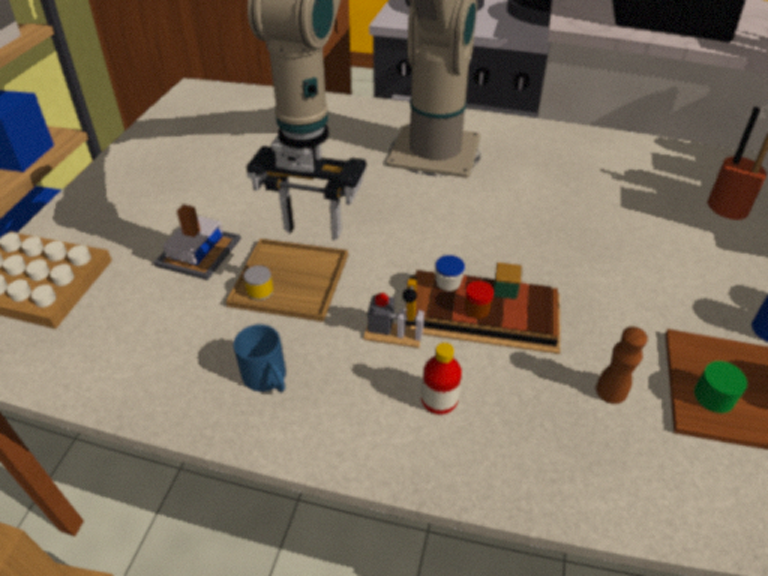

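>>> apply_moves --moves '[[[0,0.05,-0.0323],[0,0,0]],[[0,0.11,-0.0323],[0,0,0]],[[0,0.17,-0.0323],[0,0,0]],[[0,0.23,-0.0323],[0,0,0]],[[0,0.29,-0.0323],[0,0,0]],[[0,0.35,-0.0323],[0,0,0]],[[0,0.3757,-0.0323],[0,0,0]],[[0,0.3757,-0.0323],[0,0,0]],[[0,0.3757,-0.0323],[0,0,0]]]'

```text
time: 10.35
ee_pos: [568.0, 173.3, 167.9]
tool_rot: [0.0, 0.707, -0.001, 0.707]
ft_force: [0.1, -0.8, -0.2]
finger_gap: 73.5
```

```bash
cat >> h.py <<'E'
def lids(only=None):
    im=ctrl.grab_frame('wrist')[:,:,::-1];c=info('wrist');hsv=cv2.cvtColor(np.ascontiguousarray(im),cv2.COLOR_BGR2HSV)
    for n,lo,hi,top in [("pot",(105,120,60),(130,255,255),82),("jar",(0,215,110),(6,255,255),86),("caddy",(17,120,110),(30,255,255),84)]:
        m=cv2.inRange(hsv[:290],lo,hi);nn,lab,stt,cen=cv2.connectedComponentsWithStats(m)
        for k in 1+np.argsort(-stt[1:,4])[:2]:
            if stt[k,4]>300: 
                cnt=cv2.findContours((lab==k).astype(np.uint8),0,2)[0][0];ra=cv2.minAreaRect(cnt)
                print(n,stt[k].tolist(),cen[k].round(1),onz(cen[k],top,c)[0].round(1),round(ra[2],1))
    return im
E
python3 - <<'E'
from h import *
st();im=lids();cv2.imwrite('pics/w5.png',im);go([567,186,50],np.pi/2)
E
```

```text
t 10.35 pos [568.  173.3 167.9] yaw 1.5681 down [-2.0e-04 -1.3e-03 -1.0e+00] F [ 0.1 -0.8 -0.2] gap 73.5
pot [155, 91, 70, 71, 3879] [189.7 125.6] [512.3 119.7  82. ] 90.0
jar [242, 171, 57, 39, 1588] [271.1 190.3] [562.6 181.8  86. ] 6.3
caddy [298, 88, 61, 64, 3612] [328.7 119.1] [507.7 224.9  84. ] 87.6
MOVE [0.1573, 0.0188, -0.0017] [-0.0015, -0.0001, 0.0005] dist 119 deg 0.3
```

View pics/w5.png

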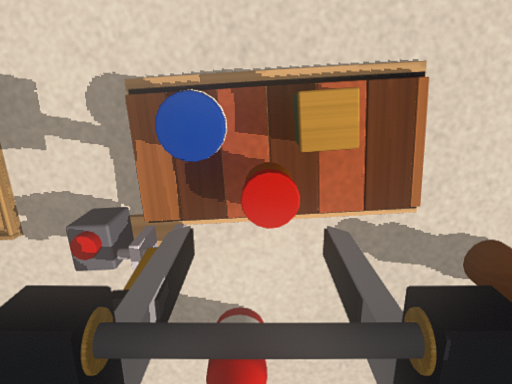

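>>> apply_moves --moves '[[[0.05,0.0188,-0.0017],[0,0,0]],[[0.09,0.0188,-0.0017],[0,0,0]],[[0.12,0.0188,-0.0017],[0,0,0]],[[0.14,0.0188,-0.0017],[0,0,0]],[[0.1573,0.0188,-0.0017],[0,0,0]],[[0.1573,0.0188,-0.0017],[0,0,0]],[[0.1573,0.0188,-0.0017],[0,0,0]]]'

```text
time: 11.1
ee_pos: [567.3, 187.5, 50.4]
tool_rot: [0.001, 0.707, -0.002, 0.707]
ft_force: [-0.2, -0.3, 0.6]
finger_gap: 73.4
```

```bash
sed -i "s/im=ctrl.grab_frame('wrist')\[:,:,::-1\];c=info('wrist')/c=info('wrist');im=ctrl.grab_frame('wrist')[:,:,::-1]/" h.py; python3 - <<'E'
from h import *
st();cv2.imwrite('pics/w6.png',lids());st()
E
```

```text
t 11.1 pos [567.3 187.5  50.4] yaw 1.5666 down [ 4.e-04 -3.e-04 -1.e+00] F [-0.2 -0.3  0.6] gap 73.4
pot [45, 89, 124, 122, 11807] [106.4 149.3] [511.4 121.8  82. ] 90.0
jar [206, 221, 82, 53, 2490] [247.8 244.9] [554.6 182.6  86. ] 29.1
caddy [293, 83, 112, 113, 11417] [348.8 138.2] [506.8 225.8  84. ] 87.5
t 11.15 pos [567.6 188.   50.9] yaw 1.5671 down [ 1.3e-03  2.0e-04 -1.0e+00] F [ 0.4 -0.5  0.8] gap 73.3
```

View pics/w6.png

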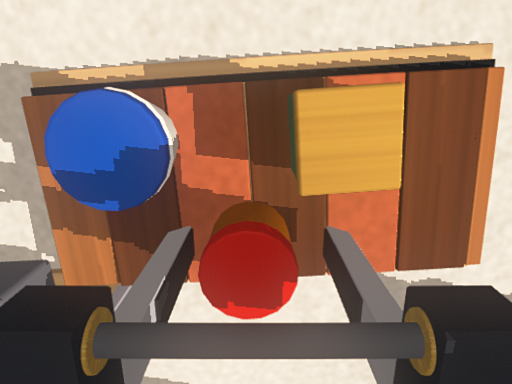

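>>> apply_moves --moves '[[[0,-0.005,0],[0,0,0]],[[0,-0.005,0],[0,0,0]],[[0,-0.005,0],[0,0,0]],[[0,-0.005,0],[0,0,0]],[[0,-0.005,0],[0,0,0]],[[0,-0.005,0],[0,0,0]]]' --grip 0.3

```text
time: 11.75
ee_pos: [567.1, 184.4, 50.3]
tool_rot: [0.001, 0.707, -0.001, 0.707]
ft_force: [0.0, -2.4, 2.6]
finger_gap: 47.6
```

>>> apply_moves --moves '[[[-0.06,0,0],[0,0,0]],[[-0.12,0,0],[0,0,0]],[[-0.17,-0.04,0],[0,0,0]],[[-0.18,-0.1,-0.02],[0,0,0]],[[-0.18,-0.16,-0.02],[0,0,0]],[[-0.18,-0.22,-0.02],[0,0,0]],[[-0.18,-0.28,0],[0,0,0]],[[-0.18,-0.34,0.02],[0,0,0]],[[-0.18,-0.4,0.03],[0,0,0]],[[-0.18,-0.43,0.03],[0,0,0]]]'

```text
time: 12.75
ee_pos: [588.5, -143.0, 184.4]
tool_rot: [0.002, 0.707, -0.003, 0.707]
ft_force: [-0.4, -0.0, -2.2]
finger_gap: 47.5
```

```bash
python3 - <<'E'
from h import *
st();save('wrist','w7');go([587.5,-138,60],np.pi/2);go([587.5,-138,21],np.pi/2)
E
```

```text
t 12.75 pos [ 588.5 -143.   184.4] yaw 1.5634 down [-0.     -0.0023 -1.    ] F [-0.4 -0.  -2.2] gap 47.5
MOVE [0.1657, 0.0122, -0.0001] [-0.0035, -0.0003, 0.0015] dist 125 deg 0.7
MOVE [0.2177, 0.0124, -0.0001] [-0.0035, -0.0003, 0.0015] dist 164 deg 0.7
```

View pics/w7.png

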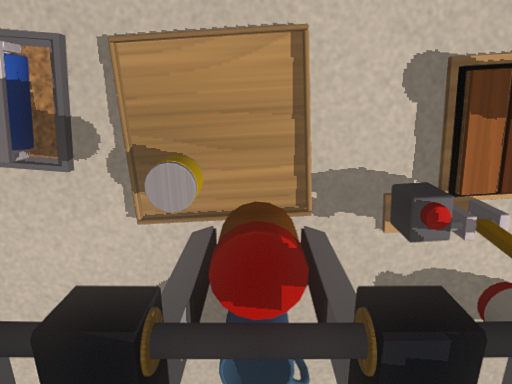

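>>> apply_moves --moves '[[[0.05,0.0122,0],[-0.0035,0,0]],[[0.1,0.0122,0],[-0.0035,0,0]],[[0.15,0.0122,0],[-0.0035,0,0]],[[0.18,0.0122,0],[-0.0035,0,0]],[[0.2,0.0122,0],[-0.0035,0,0]],[[0.212,0.0122,0],[-0.0035,0,0]],[[0.212,0.0122,0],[-0.0035,0,0]],[[0.212,0.0122,0],[-0.0035,0,0]]]'

```text
time: 13.6
ee_pos: [589.2, -128.7, 26.9]
tool_rot: [-0.003, 0.707, 0.003, 0.708]
ft_force: [0.3, 0.5, -1.6]
finger_gap: 47.7
```

```bash
python3 - <<'E'
from h import *
st();go([587.5,-138,20],np.pi/2)
E
```

```text
t 13.6 pos [ 589.2 -128.7   26.9] yaw 1.5792 down [ 1.6e-03 -2.0e-04 -1.0e+00] F [ 0.3  0.5 -1.6] gap 47.7
MOVE [0.0092, -0.0124, -0.0025] [0.0027, 0.0005, 0.0001] dist 12 deg 0.5
```

>>> apply_moves --moves '[[[0,-0.006,0],[0.002,0,0]],[[0.003,-0.0124,0],[0.002,0,0]],[[0.006,-0.0124,0],[0.002,0,0]],[[0.0085,-0.0124,0],[0.002,0,0]],[[0.0085,-0.0124,0],[0.002,0,0]],[[0.0085,-0.0124,0],[0.002,0,0]]]'

```text
time: 14.2
ee_pos: [588.5, -137.7, 19.6]
tool_rot: [-0.001, 0.707, 0.001, 0.707]
ft_force: [-0.5, -0.7, -1.8]
finger_gap: 47.7
```

>>> apply_moves --moves '[[[0.0015,0,0],[0,0,0]],[[0.0015,0,0],[0,0,0]],[[0.0015,0,0],[0,0,0]],[[-0.05,0,0],[0,0,0]],[[-0.1,0,0],[0,0,0]],[[-0.16,0.0,-0.02],[0,0,0]],[[-0.2,0.06,-0.06],[0,0,0]],[[-0.2,0.12,-0.1],[0,0,0]],[[-0.2,0.18,-0.11],[0,0,0]],[[-0.2,0.24,-0.11],[0,0,0]]]' --grip 0.74

```text
time: 15.2
ee_pos: [504.1, 38.6, 170.6]
tool_rot: [-0.0, 0.707, -0.0, 0.707]
ft_force: [1.6, -0.1, -0.7]
finger_gap: 69.4
```

>>> apply_moves --moves '[[[0,0.05,0],[0,0,0]],[[0,0.11,0],[0,0,0]],[[0,0.17,0],[0.005,0,0]],[[0,0.22,0],[0.01,0,0]],[[0,0.24,0],[0.014,0,0]],[[0,0.24,0],[0.014,0,0]],[[0,0.24,0],[0.014,0,0]]]'

```text
time: 15.9
ee_pos: [505.4, 216.9, 169.6]
tool_rot: [0.014, 0.707, -0.015, 0.707]
ft_force: [-0.4, -0.1, 0.3]
finger_gap: 69.3
```

```bash
python3 - <<'E'
from h import *
st();cv2.imwrite('pics/w8.png',lids());st();save('scene','s3',1.5)
go([507,227.5,50],np.pi/2+0.05)
E
```

```text
t 15.9 pos [505.4 216.9 169.6] yaw 1.5291 down [-2.e-04 -1.e-03 -1.e+00] F [-0.4 -0.1  0.3] gap 69.3
pot [110, 176, 66, 62, 3181] [142.8 206.6] [511.3 121.6  82. ] 90.0
caddy [241, 168, 60, 59, 2943] [270.9 197.3] [507.  226.6  84. ] 83.5
t 15.95 pos [505.6 216.1 169.7] yaw 1.5274 down [-2.0e-04 -1.3e-03 -1.0e+00] F [-0.2 -0.7  0. ] gap 69.1
MOVE [0.1596, 0.0159, 0.0011] [-0.03, -0.0, 0.0004] dist 120 deg 5.4
```

View pics/w8.png

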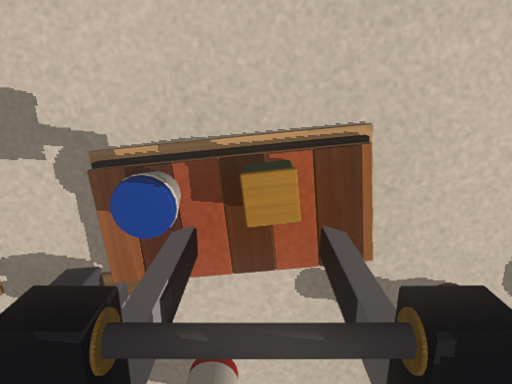

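View pics/s3.png

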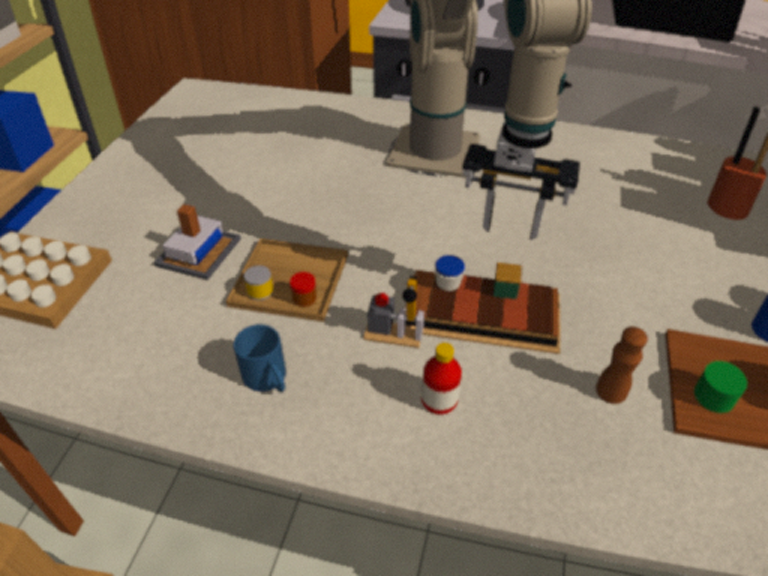

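>>> apply_moves --moves '[[[0.03,0.0159,0.0011],[-0.01,0,0]],[[0.07,0.0159,0.0011],[-0.02,0,0]],[[0.11,0.0159,0.0011],[-0.03,0,0]],[[0.14,0.0159,0.0011],[-0.03,0,0]],[[0.155,0.0159,0.0011],[-0.03,0,0]],[[0.159,0.0159,0.0011],[-0.03,0,0]],[[0.159,0.0159,0.0011],[-0.03,0,0]],[[0.159,0.0159,0.0011],[-0.03,0,0]]]'

```text
time: 16.8
ee_pos: [507.7, 229.8, 51.5]
tool_rot: [-0.018, 0.706, 0.019, 0.708]
ft_force: [-0.4, -0.2, -0.0]
finger_gap: 69.6
```

```bash
python3 - <<'E'
from h import *
st();cv2.imwrite('pics/w9.png',lids());st()
E
```

```text
t 16.8 pos [507.7 229.8  51.5] yaw 1.6226 down [ 1.8e-03  8.0e-04 -1.0e+00] F [-0.4 -0.2 -0. ] gap 69.6
pot [0, 207, 94, 83, 6625] [ 42.2 250.2] [505.7 126.3  82. ] 90.0
caddy [204, 220, 97, 70, 5599] [254.5 255.1] [501.8 227.5  84. ] 0.0
t 16.85 pos [507.7 230.   51.6] yaw 1.6228 down [ 2.e-03  9.e-04 -1.e+00] F [1.1 0.5 0.1] gap 70.0
```

View pics/w9.png

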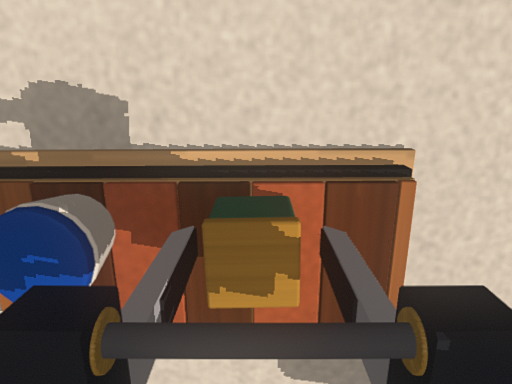

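>>> apply_moves --moves '[[[0.001,-0.004,0],[0,0,0]],[[0.001,-0.004,0],[0,0,0]],[[0.001,-0.004,0],[0,0,0]],[[0.001,-0.004,0],[0,0,0]],[[0.001,-0.004,0],[0,0,0]],[[0.001,-0.004,0],[0,0,0]]]' --grip 0.3

```text
time: 17.45
ee_pos: [507.1, 226.8, 49.9]
tool_rot: [-0.018, 0.707, 0.018, 0.707]
ft_force: [-1.4, -0.7, 3.9]
finger_gap: 45.7
```

>>> apply_moves --moves '[[[-0.06,0,0],[0,0,0]],[[-0.12,0,0],[0,0,0]],[[-0.17,-0.04,0],[0,0,0]],[[-0.18,-0.1,0],[0,0,0]],[[-0.18,-0.16,0],[0,0,0]],[[-0.18,-0.22,0],[0,0,0]],[[-0.18,-0.28,0],[0,0,0]],[[-0.18,-0.34,0],[0,0,0]],[[-0.18,-0.4,0],[0,0,0]],[[-0.18,-0.45,0],[0,0,0]]]'

```text
time: 18.45
ee_pos: [524.1, -113.0, 184.4]
tool_rot: [-0.018, 0.707, 0.018, 0.707]
ft_force: [0.4, 0.4, -0.4]
finger_gap: 46.1
```

>>> apply_moves --moves '[[[0,-0.04,0],[0,0,0]],[[0,-0.09,0],[0,0,0]],[[0,-0.14,0],[0,0,0]],[[0,-0.16,0],[0,0,0]],[[0,-0.16,0],[0,0,0]],[[0,-0.16,0],[0,0,0]]]'

```text
time: 19.05
ee_pos: [530.8, -228.0, 184.2]
tool_rot: [-0.018, 0.707, 0.02, 0.707]
ft_force: [0.9, 0.6, -1.2]
finger_gap: 45.8
```

```bash
python3 - <<'E'
from h import *
st();go([503,-230,60],np.pi/2+.05);go([503,-230,20.5],np.pi/2+.05)
E
```

```text
t 19.05 pos [ 530.8 -228.   184.2] yaw 1.6243 down [-8.e-04  2.e-03 -1.e+00] F [ 0.9  0.6 -1.2] gap 45.8
MOVE [0.1657, -0.001, -0.037] [0.0011, -0.0002, -0.0007] dist 127 deg 0.2
MOVE [0.2184, -0.0011, -0.037] [0.0011, -0.0002, -0.0007] dist 166 deg 0.2
```

>>> apply_moves --moves '[[[0.05,-0.001,-0.037],[0,0,0]],[[0.1,-0.001,-0.037],[0,0,0]],[[0.15,-0.001,-0.037],[0,0,0]],[[0.18,-0.001,-0.037],[0,0,0]],[[0.2,-0.001,-0.037],[0,0,0]],[[0.212,-0.001,-0.037],[0,0,0]],[[0.212,-0.001,-0.037],[0,0,0]],[[0.212,-0.001,-0.037],[0,0,0]],[[0.212,-0.001,-0.037],[0,0,0]]]'

```text
time: 19.95
ee_pos: [504.1, -232.1, 26.7]
tool_rot: [-0.019, 0.706, 0.018, 0.707]
ft_force: [-0.1, -0.2, -0.1]
finger_gap: 45.8
```

```bash
python3 - <<'E'
from h import *
st();go([503,-230,19.5],np.pi/2+.05)
E
```

```text
t 19.95 pos [ 504.1 -232.1   26.7] yaw 1.6236 down [ 1.8e-03 -5.0e-04 -1.0e+00] F [-0.1 -0.2 -0.1] gap 45.8
MOVE [0.0096, 0.0029, -0.0013] [0.0009, 0.0005, 0.0002] dist 8 deg 0.2
```

>>> apply_moves --moves '[[[0.004,0.0029,0],[0,0,0]],[[0.008,0.0029,0],[0,0,0]],[[0.01,0.0029,0],[0,0,0]],[[0.01,0.0029,0],[0,0,0]],[[0.01,0.0029,0],[0,0,0]]]'

```text
time: 20.45
ee_pos: [503.2, -229.9, 18.9]
tool_rot: [-0.018, 0.707, 0.019, 0.707]
ft_force: [-2.2, 1.3, 6.0]
finger_gap: 45.6
```

>>> apply_moves --moves '[[[0.0,0,0],[0,0,0]],[[0.0,0,0],[0,0,0]],[[0,0,0],[0,0,0]],[[-0.05,0,0],[0,0,0]],[[-0.1,0,0],[0,0,0]],[[-0.16,0.0,0],[0,0,0]],[[-0.2,0.06,0],[0,0,0]],[[-0.2,0.12,0],[0,0,0]],[[-0.2,0.18,0],[0,0,0]],[[-0.2,0.24,0],[0,0,0]]]' --grip 0.8

```text
time: 21.45
ee_pos: [493.5, -48.8, 168.6]
tool_rot: [-0.018, 0.706, 0.018, 0.707]
ft_force: [0.8, 0.1, -1.2]
finger_gap: 75.2
```

>>> apply_moves --moves '[[[0,0.05,0],[0,0,0]],[[0,0.11,0.02],[0,0,0]],[[0,0.17,0.02],[0.005,0,0]],[[0,0.21,0.02],[0.01,0,0]],[[0,0.22,0.02],[0.016,0,0]],[[0,0.22,0.02],[0.016,0,0]],[[0,0.22,0.02],[0.016,0,0]]]'

```text
time: 22.15
ee_pos: [500.1, 113.1, 168.0]
tool_rot: [-0.001, 0.707, -0.0, 0.707]
ft_force: [-0.4, -0.5, 0.7]
finger_gap: 75.3
```

```bash
python3 - <<'E'
from h import *
st();cv2.imwrite('pics/w10.png',lids());st();save('scene','s4',1.5)
go([511.5,122.5,50],np.pi/2)
E
```

```text
t 22.15 pos [500.1 113.1 168. ] yaw 1.571 down [-3.0e-04 -1.4e-03 -1.0e+00] F [-0.4 -0.5  0.7] gap 75.3
pot [235, 178, 65, 63, 3201] [267.2 208.9] [511.3 120.   82. ] 45.0
jar [0, 257, 33, 33, 905] [ 14.2 273.5] [569.  -97.3  86. ] 0.0
t 22.2 pos [500.2 112.8 168.1] yaw 1.5701 down [-2.0e-04 -1.3e-03 -1.0e+00] F [-0.2 -0.7 -0. ] gap 75.5
MOVE [0.1575, 0.0131, 0.015] [-0.0004, -0.0, 0.0003] dist 119 deg 0.1
```

View pics/s4.png

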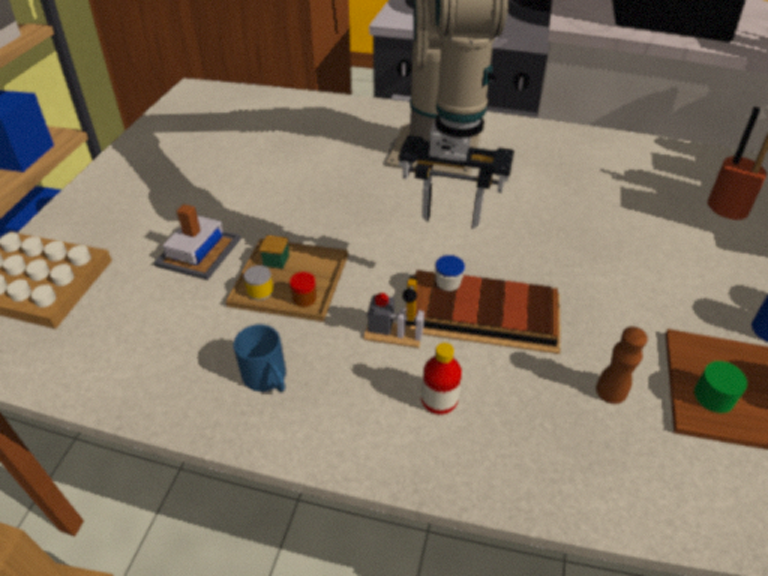

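View pics/w10.png

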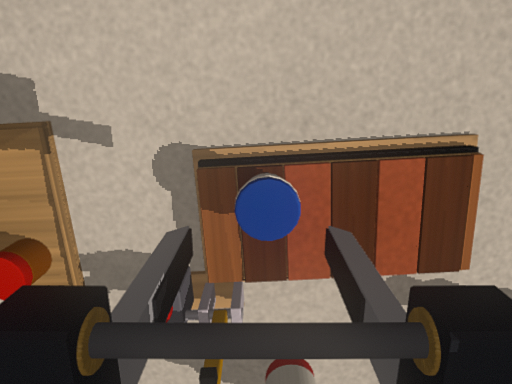

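>>> apply_moves --moves '[[[0.03,0.011,0.015],[0,0,0]],[[0.07,0.011,0.015],[0,0,0]],[[0.11,0.011,0.015],[0,0,0]],[[0.14,0.011,0.015],[0,0,0]],[[0.152,0.011,0.015],[0,0,0]],[[0.155,0.011,0.015],[0,0,0]],[[0.155,0.011,0.015],[0,0,0]],[[0.155,0.011,0.015],[0,0,0]]]'

```text
time: 23.05
ee_pos: [512.2, 123.3, 53.0]
tool_rot: [-0.0, 0.706, 0.001, 0.708]
ft_force: [-0.4, 1.1, 0.0]
finger_gap: 75.0
```

```bash
python3 - <<'E'
from h import *
st();cv2.imwrite('pics/w11.png',lids());st()
E
```

```text
t 23.05 pos [512.2 123.3  53. ] yaw 1.5723 down [ 1.9e-03  5.0e-04 -1.0e+00] F [-0.4  1.1  0. ] gap 75.0
pot [198, 208, 109, 82, 7468] [252.3 252.6] [506.5 120.3  82. ] 90.0
t 23.1 pos [512.2 123.5  53. ] yaw 1.5725 down [ 2.1e-03  6.0e-04 -1.0e+00] F [-0.1  1.1  0.3] gap 75.3
```

View pics/w11.png

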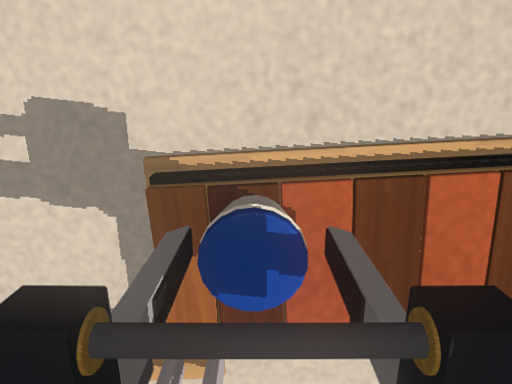

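>>> apply_moves --moves '[[[0.001,-0.004,0],[0,0,0]],[[0.001,-0.004,0],[0,0,0]],[[0.001,-0.004,0],[0,0,0]],[[0.001,-0.004,0],[0,0,0]],[[0.001,-0.004,0],[0,0,0]],[[0.001,-0.004,0],[0,0,0]]]' --grip 0.3

```text
time: 23.7
ee_pos: [511.4, 120.4, 51.4]
tool_rot: [-0.001, 0.707, 0.001, 0.707]
ft_force: [-1.0, -0.2, 4.6]
finger_gap: 55.1
```

>>> apply_moves --moves '[[[-0.04,0,0],[0,0,0]],[[-0.1,0,0],[0,0,0]],[[-0.16,-0.02,0],[0,0,0]],[[-0.18,-0.08,0],[0,0,0]],[[-0.18,-0.14,0],[0,0,0]],[[-0.18,-0.2,0],[0,0,0]],[[-0.18,-0.26,0],[0,0,0]],[[-0.18,-0.32,0],[0,0,0]],[[-0.18,-0.35,0],[0,0,0]],[[-0.18,-0.35,0],[0,0,0]]]'

```text
time: 24.7
ee_pos: [510.9, -146.7, 185.7]
tool_rot: [0.001, 0.707, -0.002, 0.707]
ft_force: [0.1, 0.0, -0.9]
finger_gap: 54.6
```

```bash
python3 - <<'E'
from h import *
st();save('wrist','w12');st();go([501,-141,60],np.pi/2);go([501,-141,22.5],np.pi/2)
E
```

```text
t 24.7 pos [ 510.9 -146.7  185.7] yaw 1.5659 down [-8.e-04 -2.e-03 -1.e+00] F [ 0.1  0.  -0.9] gap 54.6
t 24.75 pos [ 511.1 -143.5  185.7] yaw 1.5693 down [-0.001  0.    -1.   ] F [ 0.2  0.9 -1.2] gap 55.0
MOVE [0.1676, 0.0033, -0.0134] [-0.0005, -0.0003, -0.0] dist 126 deg 0.1
MOVE [0.2176, 0.0033, -0.0133] [-0.0005, -0.0003, -0.0] dist 164 deg 0.1
```

View pics/w12.png

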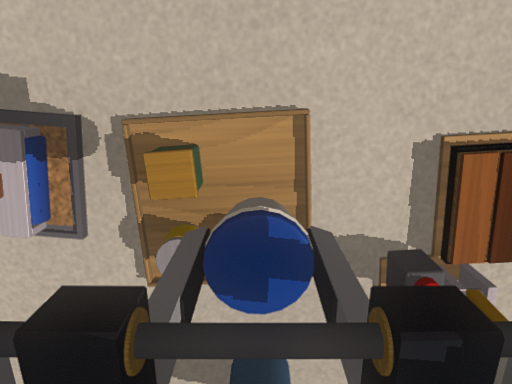

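>>> apply_moves --moves '[[[0.05,0.002,-0.0134],[0,0,0]],[[0.1,0.002,-0.0134],[0,0,0]],[[0.15,0.002,-0.0134],[0,0,0]],[[0.18,0.002,-0.0134],[0,0,0]],[[0.2,0.002,-0.0134],[0,0,0]],[[0.21,0.002,-0.0134],[0,0,0]],[[0.212,0.002,-0.0134],[0,0,0]],[[0.212,0.002,-0.0134],[0,0,0]],[[0.212,0.002,-0.0134],[0,0,0]]]'

```text
time: 25.65
ee_pos: [502.5, -140.3, 28.0]
tool_rot: [-0.001, 0.707, 0.001, 0.708]
ft_force: [-0.9, -0.5, -1.4]
finger_gap: 55.1
```

```bash
python3 - <<'E'
from h import *
st();go([501,-141,20.5],np.pi/2)
E
```

```text
t 25.65 pos [ 502.5 -140.3   28. ] yaw 1.5732 down [ 1.6e-03 -2.0e-04 -1.0e+00] F [-0.9 -0.5 -1.4] gap 55.1
MOVE [0.01, -0.0009, -0.002] [0.0008, 0.0005, 0.0] dist 8 deg 0.2
```

>>> apply_moves --moves '[[[0.004,0,-0.002],[0,0,0]],[[0.008,0,-0.002],[0,0,0]],[[0.01,0,-0.002],[0,0,0]],[[0.01,0,-0.002],[0,0,0]],[[0.01,0,-0.002],[0,0,0]]]'

```text
time: 26.15
ee_pos: [500.2, -140.6, 20.5]
tool_rot: [-0.001, 0.707, 0.001, 0.707]
ft_force: [-1.7, -0.3, 7.2]
finger_gap: 54.7
```

>>> apply_moves --moves '[[[0,0,0],[0,0,0]],[[0.0,0,0],[0,0,0]],[[0,0,0],[0,0,0]],[[0,0,0],[0,0,0]],[[-0.05,0,0],[0,0,0]],[[-0.1,0,0],[0,0,0]],[[-0.16,0,-0.02],[0,0,0]],[[-0.22,0,-0.06],[0,0,0]],[[-0.26,0,-0.06],[0,0,0]],[[-0.26,0,-0.06],[0,0,0]]]' --grip 0.8

```text
time: 27.15
ee_pos: [457.3, -141.6, 218.9]
tool_rot: [-0.001, 0.704, -0.0, 0.71]
ft_force: [0.2, 0.5, -0.2]
finger_gap: 74.9
```

```bash
python3 - <<'E'
from h import *
st();save('wrist','w13');st();save('side','d1',1,None)
E
```

```text
t 27.15 pos [ 457.3 -141.6  218.9] yaw 1.5721 down [ 0.0083 -0.0022 -1.    ] F [ 0.2  0.5 -0.2] gap 74.9
t 27.2 pos [ 456.5 -141.1  216.7] yaw 1.5725 down [ 0.0051 -0.0012 -1.    ] F [ 0.  -0.5 -0.9] gap 75.4
```

View pics/w13.png

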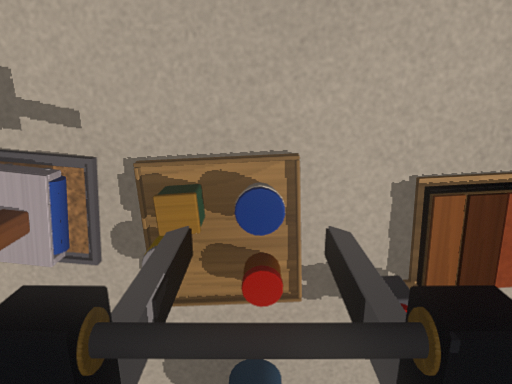

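```bash
python3 - <<'E'
from h import *
import pickle
c2=pickle.load(open('w2.pkl','rb'))[1];c4=pickle.load(open('w4.pkl','rb'))[1]
def red(im,x0,y0,x1,y1):
    h=cv2.cvtColor(im[y0:y1,x0:x1],cv2.COLOR_BGR2HSV);m=cv2.inRange(h,(0,170,80),(8,255,255))|cv2.inRange(h,(172,170,80),(180,255,255));ys,xs=np.nonzero(m);return [xs.mean()+x0,ys.mean()+y0],len(xs)
i2=pickle.load(open('w2.pkl','rb'))[0];i4=pickle.load(open('w4.pkl','rb'))[0]
a,na=red(i2,120,205,160,235);b,nb=red(i4,425,260,470,295);print(a,na,b,nb)
s=cv2.imread('pics/scene0.png');d=cv2.imread('pics/side0.png')
e,ne=red(s,245,190,264,212);g,ng=red(d,248,200,262,214);print(e,ne,g,ng)
print(tri([(a,c2),(b,c4)]),tri([(a,c2),(b,c4),(e,info('scene')),(g,info('side'))]))
st()
go([614,23,170],np.pi/2)
E
```

```text
[np.float64(138.63436123348018), np.float64(218.62995594713655)] 227 [np.float64(449.98070739549837), np.float64(279.7427652733119)] 311
[np.float64(254.52173913043478), np.float64(199.04347826086956)] 46 [np.float64(254.0909090909091), np.float64(206.9090909090909)] 11
(array([616.60624836,  23.17543146,  68.72472802]), [1.3, 1.3]) (array([615.97177084,  22.29753059,  70.12000392]), [2.0, 1.2, 2.4, 1.4])
t 27.25 pos [ 455.6 -140.7  215.2] yaw 1.5728 down [ 1.8e-03 -4.0e-04 -1.0e+00] F [-0.   0.9  0.1] gap 75.3
MOVE [0.0605, 0.2179, 0.2115] [0.0006, 0.0006, 0.0001] dist 232 deg 0.2
```

>>> apply_moves --moves '[[[0,0.04,0.04],[0,0,0]],[[0.02,0.08,0.08],[0,0,0]],[[0.04,0.12,0.12],[0,0,0]],[[0.06,0.16,0.16],[0,0,0]],[[0.08,0.2,0.2],[0,0,0]],[[0.1,0.2179,0.2135],[0,0,0]],[[0.12,0.2179,0.2135],[0,0,0]],[[0.12,0.2179,0.2135],[0,0,0]],[[0.12,0.2179,0.2135],[0,0,0]],[[0.12,0.2179,0.2135],[0,0,0]]]' --grip 0

```text
time: 28.25
ee_pos: [615.0, 22.4, 124.8]
tool_rot: [-0.0, 0.707, 0.0, 0.707]
ft_force: [0.5, 0.2, -1.0]
finger_gap: 0.5
```

```bash
python3 - <<'E'
from h import *
st();save('wrist','w14');st();save('scene','s5',2,(180,120,380,270));go([616,22.5,66],np.pi/2)
E
```

```text
t 28.25 pos [615.   22.4 124.8] yaw 1.5718 down [-0.e+00 -2.e-04 -1.e+00] F [ 0.5  0.2 -1. ] gap 0.5
t 28.3 pos [615.3  22.4 125.2] yaw 1.5718 down [ 7.e-04 -2.e-04 -1.e+00] F [ 0.2  0.6 -0.6] gap 0.8
MOVE [0.0792, -0.0, 0.0008] [0.0003, 0.0003, 0.0] dist 59 deg 0.1
```

View pics/w14.png

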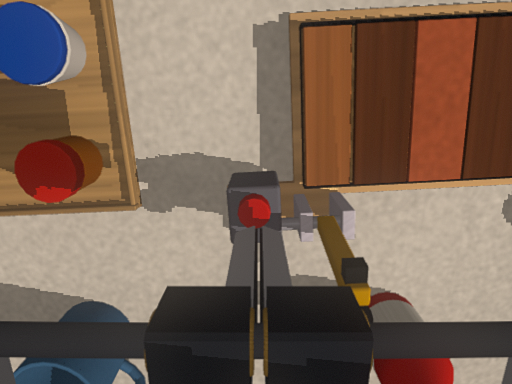

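View pics/s5.png

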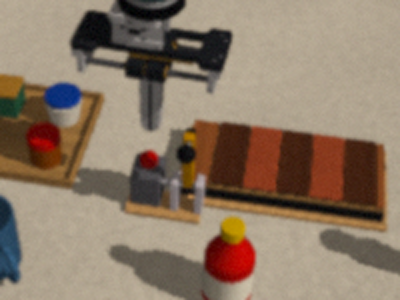

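```bash
python3 - <<'E'
from h import *
c=info('scene');print(onz([293.9,253.3],62,c)); d=info('side');print(onz([285,180],62,d))
E
```

```text
[[759.46885717 151.37347494  62.        ]]
[[751.23110646 131.10571304  62.        ]]
```

>>> apply_moves --moves '[[[0.03,0,0.001],[0,0,0]],[[0.06,0,0.001],[0,0,0]],[[0.07,0,0.001],[0,0,0]],[[0.077,0,0.001],[0,0,0]],[[0.083,0,0.001],[0,0,0]],[[0.083,0,0.001],[0,0,0]],[[0.05,0,0.001],[0,0,0]],[[0,0,0.001],[0,0,0]],[[-0.05,0,0],[0,0,0]],[[-0.1,0,0],[0,0,0]]]'

```text
time: 29.35
ee_pos: [615.3, 22.9, 202.2]
tool_rot: [-0.001, 0.707, 0.001, 0.708]
ft_force: [0.3, 0.4, -0.4]
finger_gap: 0.7
```

>>> apply_moves --moves '[[[0,-0.05,-0.02],[0,0,0]],[[0,-0.1,-0.05],[0,0,0]],[[0,-0.15,-0.08],[0,0,0]],[[0,-0.2,-0.1],[0,0,0]],[[0,-0.26,-0.12],[0,0,0]],[[0,-0.32,-0.14],[0,0,0]],[[0,-0.37,-0.14],[0,0,0]],[[0,-0.42,-0.14],[0,0,0]],[[0,-0.46,-0.14],[0,0,0]],[[0,-0.5,-0.14],[0,0,0]]]' --grip 0.6

```text
time: 30.35
ee_pos: [510.8, -354.1, 200.8]
tool_rot: [-0.001, 0.707, -0.0, 0.708]
ft_force: [1.4, 0.1, -0.0]
finger_gap: 56.0
```

```bash
python3 - <<'E'
from h import *
st();save('wrist','w15');st();save('scene','s6',2,(180,120,380,270))
E
```

```text
t 30.35 pos [ 510.8 -354.1  200.8] yaw 1.5718 down [ 0.0017 -0.001  -1.    ] F [ 1.4  0.1 -0. ] gap 56.0
t 30.4 pos [ 509.6 -361.   200.8] yaw 1.5662 down [ 0.0018 -0.0068 -1.    ] F [ 0.4 -4.7  1. ] gap 56.8
```

View pics/w15.png

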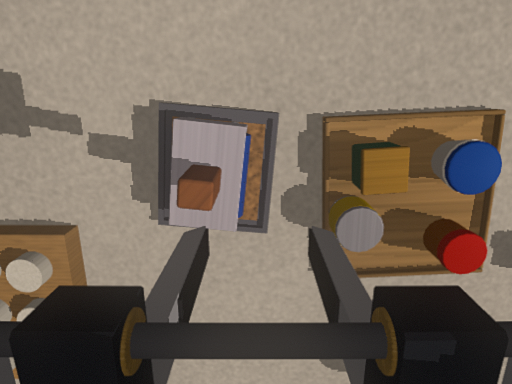

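View pics/s6.png

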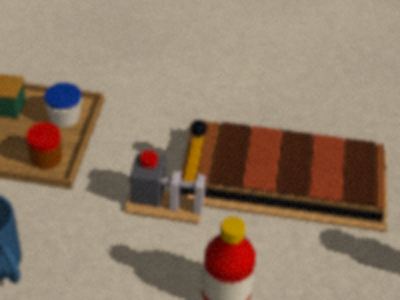

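```bash
python3 - <<'E'
from h import *
import pickle
s=st();c=info('wrist');im=save('wrist','w16');st();pickle.dump((im,c),open('w16.pkl','wb'));cv2.imwrite('pics/w16c.png',cv2.resize(im[60:230,110:300],None,fx=4,fy=3.5,interpolation=2))
E
```

```text
t 30.45 pos [ 509.5 -358.2  200.6] yaw 1.5661 down [ 0.0011 -0.0047 -1.    ] F [-0.8 -0.3  0.6] gap 56.8
t 30.5 pos [ 510.1 -354.9  200.4] yaw 1.5686 down [ 0.001  -0.0019 -1.    ] F [-0.3  0.4  1.2] gap 56.1
```

View pics/w16c.png

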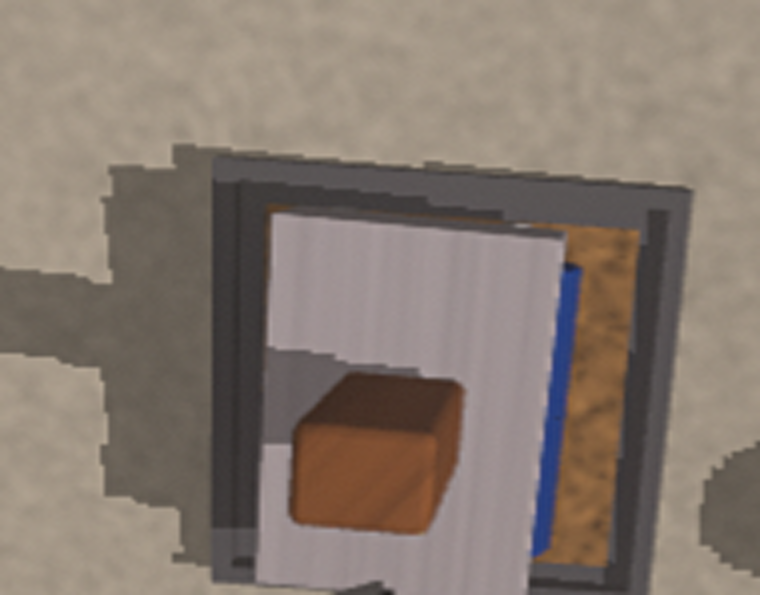

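```bash
python3 - <<'E'
from h import *
import pickle
im,c=pickle.load(open('w16.pkl','rb'))
def W(p,J): 
    J=np.array(J,float);a=p[2];return np.c_[p[0]+np.cos(a)*J[:,0]-np.sin(a)*J[:,1],p[1]+np.sin(a)*J[:,0]+np.cos(a)*J[:,1],J[:,2]]
dJ=[[-68,-63,12],[-68,63,12],[68,-63,12]];dp=np.array([[163.3,104.9],[283,114.3],[162.8,226.6]])
f=lambda p:(proj(W(p,dJ),c)-dp).ravel()
r=least_squares(f,[515,-410,-.1]);print('dock',r.x,f(r.x).round(1))
hp=np.array([[298,424],[437,434],[428,532],[291,522]])/[4,3.5]+[110,60]
h=onz(hp,112,c);print('handle top',h.mean(0),np.linalg.norm(h[1]-h[0]),np.linalg.norm(h[2]-h[1]),(h[1]-h[0])/np.linalg.norm(h[1]-h[0]))
hj=[[-13,-15,112],[-13,15,112],[13,15,112],[13,-15,112]]
g=lambda p:(proj(W(p,hj),c)-hp).ravel()
r2=least_squares(g,[515,-410,-.1]);print('roller from handle',r2.x,g(r2.x).round(1))
print('frame',onz([[177.5,120.9],[251.5,127.1]],50,c))
# scene/side tri of handle
E
```

```text
dock [ 5.13914028e+02 -4.01341383e+02 -8.10175079e-02] [-0.4  0.1  0.3  0.   0.  -0.1]
handle top [ 511.06440356 -405.73274384  112.        ] 28.03572169402076 24.004103090234903 [0.08777628 0.99614021 0.        ]
roller from handle [ 5.11131382e+02 -4.05730809e+02 -1.02158885e-01] [-1.4 -1.5  1.  -0.8  1.2  1.5 -0.8  1. ]
frame [[ 454.72231893 -435.44173426   50.        ]
 [ 460.85627129 -365.51332841   50.        ]]
```

```bash
python3 - <<'E'
from h import *
st();go([511.2,-405.5,150],np.pi/2-.09)
E
```

```text
t 30.5 pos [ 510.1 -354.9  200.4] yaw 1.5686 down [ 0.001  -0.0019 -1.    ] F [-0.3  0.4  1.2] gap 56.1
MOVE [0.0673, -0.0673, 0.0015] [0.028, 0.0003, 0.0006] dist 71 deg 5.0
```

>>> apply_moves --moves '[[[0.02,-0.03,0.0015],[0.01,0,0]],[[0.04,-0.06,0.0015],[0.02,0,0]],[[0.06,-0.0673,0.0015],[0.028,0,0]],[[0.0673,-0.0673,0.0015],[0.028,0,0]],[[0.0673,-0.0673,0.0015],[0.028,0,0]],[[0.0673,-0.0673,0.0015],[0.028,0,0]],[[0.0673,-0.0673,0.0015],[0.028,0,0]]]' --grip 0.6

```text
time: 31.2
ee_pos: [512.9, -401.7, 150.1]
tool_rot: [0.03, 0.706, -0.03, 0.707]
ft_force: [-1.1, -0.1, 0.3]
finger_gap: 56.7
```

```bash
python3 - <<'E'
from h import *
st();save('wrist','w17');st();go([511.2,-405.5,67],np.pi/2-.09)
E
```

```text
t 31.2 pos [ 512.9 -401.7  150.1] yaw 1.4864 down [ 1.3e-03 -2.0e-04 -1.0e+00] F [-1.1 -0.1  0.3] gap 56.7
t 31.25 pos [ 512.8 -402.   150.1] yaw 1.4861 down [ 1.2e-03 -4.0e-04 -1.0e+00] F [-0.1 -0.1 -1.1] gap 56.5
MOVE [0.1108, -0.0048, -0.0019] [0.0017, 0.0004, 0.0001] dist 83 deg 0.3
```

View pics/w17.png

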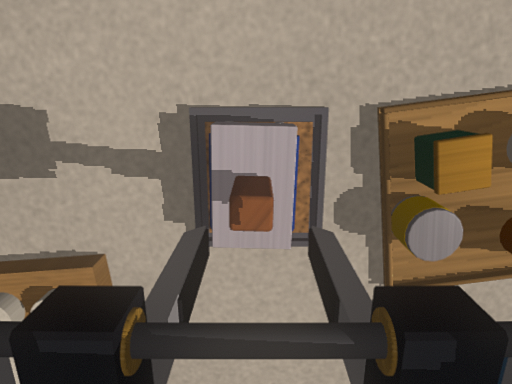

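>>> apply_moves --moves '[[[0.03,-0.0048,-0.0019],[0,0,0]],[[0.06,-0.0048,-0.0019],[0,0,0]],[[0.09,-0.0048,-0.0019],[0,0,0]],[[0.105,-0.0048,-0.0019],[0,0,0]],[[0.109,-0.0048,-0.0019],[0,0,0]],[[0.109,-0.0048,-0.0019],[0,0,0]],[[0.109,-0.0048,-0.0019],[0,0,0]]]'

```text
time: 31.95
ee_pos: [511.1, -406.6, 68.6]
tool_rot: [0.03, 0.706, -0.031, 0.707]
ft_force: [0.0, -0.1, -0.2]
finger_gap: 56.4
```

>>> apply_moves --moves '[[[0,0,0],[0,0,0]],[[0,0,0],[0,0,0]],[[0,0,0],[0,0,0]],[[0,0,0],[0,0,0]],[[0,0,0],[0,0,0]],[[0,0,0],[0,0,0]]]' --grip 0.1 --force 45

```text
time: 32.55
ee_pos: [510.4, -406.2, 67.8]
tool_rot: [0.03, 0.706, -0.03, 0.707]
ft_force: [-0.3, 0.3, 3.0]
finger_gap: 29.6
```

```bash
python3 - <<'E'
from h import *
st();save('wrist','w18');st()
E
```

```text
t 32.55 pos [ 510.4 -406.2   67.8] yaw 1.485 down [ 3.e-04 -3.e-04 -1.e+00] F [-0.3  0.3  3. ] gap 29.6
t 32.6 pos [ 510.5 -406.2   67.8] yaw 1.485 down [ 3.e-04 -3.e-04 -1.e+00] F [0.6 0.4 2.7] gap 29.7
```

View pics/w18.png

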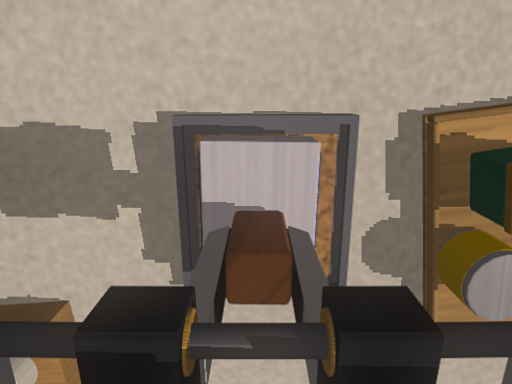

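>>> apply_moves --moves '[[[-0.02,0,0],[0,0,0]],[[-0.06,0,0],[0,0,0]],[[-0.11,0,0],[0,0,0]],[[-0.15,0.02,0],[-0.01,0,0]],[[-0.165,0.07,0],[-0.02,0,0]],[[-0.165,0.13,0],[-0.03,0,0]],[[-0.165,0.19,0.02],[-0.043,0,0]],[[-0.165,0.25,0.03],[-0.043,0,0]],[[-0.165,0.31,0.03],[-0.043,0,0]],[[-0.165,0.36,0.03],[-0.043,0,0]]]'

```text
time: 33.6
ee_pos: [555.5, -135.6, 191.3]
tool_rot: [-0.017, 0.707, 0.019, 0.707]
ft_force: [1.0, 0.2, -3.5]
finger_gap: 29.6
```

>>> apply_moves --moves '[[[0,0,0],[0,0,0]],[[0,0,0],[0,0,0]]]'

```text
time: 33.8
ee_pos: [555.6, -137.9, 191.4]
tool_rot: [-0.018, 0.707, 0.018, 0.707]
ft_force: [-0.5, -1.6, -3.6]
finger_gap: 29.8
```

```bash
python3 - <<'E'
from h import *
st();go([541.5,134.5,190],np.pi/2+.049)
E
```

```text
t 33.8 pos [ 555.6 -137.9  191.4] yaw 1.6226 down [-8.e-04 -1.e-04 -1.e+00] F [-0.5 -1.6 -3.6] gap 29.8
MOVE [0.0018, 0.3636, 0.0001] [0.0009, -0.0003, 0.0] dist 273 deg 0.2
```

>>> apply_moves --moves '[[[0,0.05,0],[0,0,0]],[[0,0.11,0],[0,0,0]],[[0,0.17,0],[0,0,0]],[[0,0.23,0],[0,0,0]],[[0,0.29,0],[0,0,0]],[[0,0.34,0],[0,0,0]],[[0,0.36,0],[0,0,0]],[[0,0.3636,0],[0,0,0]],[[0,0.3636,0],[0,0,0]],[[0,0.3636,0],[0,0,0]]]'

```text
time: 34.8
ee_pos: [542.9, 130.0, 191.2]
tool_rot: [-0.017, 0.707, 0.015, 0.707]
ft_force: [0.9, -1.4, -3.8]
finger_gap: 29.7
```

```bash
python3 - <<'E'
from h import *
import pickle
st();c=info('wrist');im=save('wrist','w19');st();save('side','d2',3,(190,130,330,290));pickle.dump((im,c),open('w19.pkl','wb'))
go([541.5,134.5,105],np.pi/2+.049)
E
```

```text
t 34.8 pos [542.9 130.  191.2] yaw 1.6159 down [-1.e-04 -2.e-03 -1.e+00] F [ 0.9 -1.4 -3.8] gap 29.7
t 34.85 pos [542.9 130.3 191.2] yaw 1.6159 down [-1.0e-04 -1.6e-03 -1.0e+00] F [-0.  -0.4 -4.3] gap 29.9
MOVE [0.1149, 0.0052, -0.0016] [-0.0011, -0.0, 0.0004] dist 86 deg 0.2
```

View pics/w19.png

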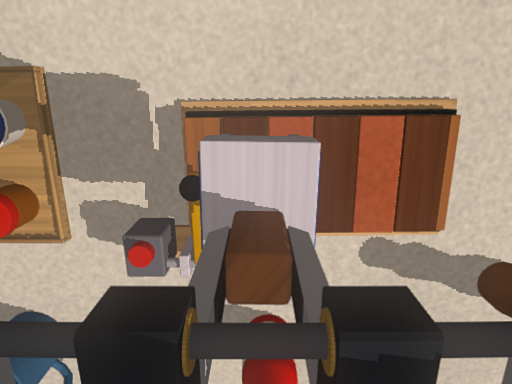

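View pics/d2.png

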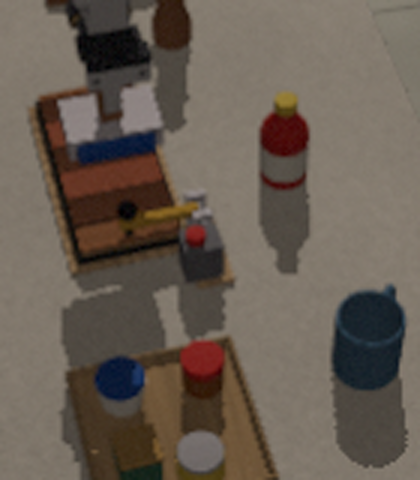

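```bash
python3 - <<'E'
from h import *
import pickle
im,c=pickle.load(open('w19.pkl','rb'))
cv2.imwrite('pics/w19c.png',cv2.resize(im[80:250,170:470],None,fx=2.6,fy=2.6,interpolation=2))
p=[538.03,209.06,.0489];a=p[2]
J=np.array([[-60,-147,33],[-60,121,33],[60,121,33],[-60,66,36],[60,66,36],[-60,22,36],[60,22,36],[0,-135,72],[67,-190,74]],float)
w=np.c_[p[0]+np.cos(a)*J[:,0]-np.sin(a)*J[:,1],p[1]+np.sin(a)*J[:,0]+np.cos(a)*J[:,1],J[:,2]]
print(w[-2:],proj(w,c).round(1).tolist(), ((proj(w,c)-[170,80])*2.6).round().tolist())
E
```

```text
[[544.62886939  74.22137451  72.        ]
 [614.23720808  22.56211412  74.        ]] [[188.3, 113.8], [466.3, 113.4], [448.2, 229.5], [411.1, 113.5], [397.7, 230.7], [365.1, 113.5], [355.8, 230.9], [196.8, 184.4], [142.4, 253.4]] [[48.0, 88.0], [770.0, 87.0], [723.0, 389.0], [627.0, 87.0], [592.0, 392.0], [507.0, 87.0], [483.0, 392.0], [70.0, 271.0], [-72.0, 451.0]]
```

View pics/w19c.png

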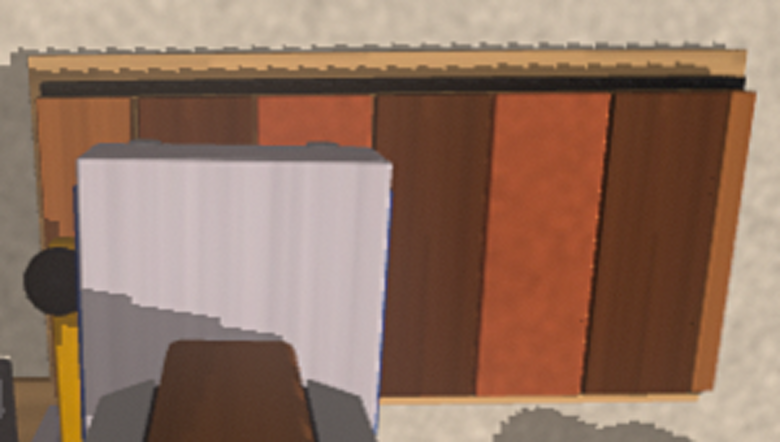

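>>> apply_moves --moves '[[[0.03,0.002,0],[0,0,0]],[[0.06,0.002,0],[0,0,0]],[[0.09,0.002,0],[0,0,0]],[[0.105,0.002,0],[0,0,0]],[[0.112,0.002,0],[0,0,0]],[[0.114,0.002,0],[0,0,0]],[[0.114,0.002,0],[0,0,0]],[[0.114,0.002,0],[0,0,0]]]'

```text
time: 35.7
ee_pos: [543.2, 135.0, 106.6]
tool_rot: [-0.017, 0.706, 0.017, 0.707]
ft_force: [0.1, -0.2, -3.8]
finger_gap: 29.4
```

```bash
python3 - <<'E'
from h import *
st()
E
```

```text
t 35.7 pos [543.2 135.  106.6] yaw 1.6198 down [ 1.7e-03  5.0e-04 -1.0e+00] F [ 0.1 -0.2 -3.8] gap 29.4
```

>>> apply_moves --moves '[[[0.004,-0.005,0],[0,0,0]],[[0.008,-0.005,0],[0,0,0]],[[0.01,-0.005,0],[0,0,0]],[[0.012,-0.005,0],[0,0,0]],[[0.012,-0.005,0],[0,0,0]]]'

```text
time: 36.2
ee_pos: [542.6, 131.3, 97.1]
tool_rot: [-0.017, 0.707, 0.017, 0.707]
ft_force: [-1.7, -0.3, 3.9]
finger_gap: 29.7
```

>>> apply_moves --moves '[[[0.002,0,0],[0,0,0]],[[0.004,0,0],[0,0,0]],[[0.004,0,0],[0,0,0]]]'

```text
time: 36.5
ee_pos: [542.5, 131.3, 93.9]
tool_rot: [-0.017, 0.707, 0.017, 0.707]
ft_force: [-3.1, 0.4, 4.6]
finger_gap: 29.6
```

>>> apply_moves --moves '[[[0.002,0,0],[0,0,0]],[[0.005,0,0],[0,0,0]],[[0.005,0,0],[0,0,0]]]'

```text
time: 36.8
ee_pos: [542.6, 131.3, 90.7]
tool_rot: [-0.017, 0.707, 0.017, 0.707]
ft_force: [-4.1, -1.0, 11.6]
finger_gap: 29.7
```

```bash
python3 - <<'E'
from h import *
st()
E
```

```text
t 36.8 pos [542.6 131.3  90.7] yaw 1.62 down [ 2.e-04  2.e-04 -1.e+00] F [-4.1 -1.  11.6] gap 29.7
```

>>> apply_moves --moves '[[[0.003,0,0],[0,0,0]],[[0.003,0.005,0],[0,0,0]],[[0.003,0.012,0],[0,0,0]],[[0.003,0.02,0],[0,0,0]],[[0.003,0.03,0],[0,0,0]],[[0.003,0.04,0],[0,0,0]],[[0.003,0.05,0],[0,0,0]],[[0.003,0.06,0],[0,0,0]],[[0.003,0.07,0],[0,0,0]],[[0.003,0.08,0],[0,0,0]]]'

```text
time: 37.8
ee_pos: [540.4, 191.7, 89.4]
tool_rot: [-0.017, 0.706, 0.018, 0.708]
ft_force: [-3.8, -1.4, 13.8]
finger_gap: 29.8
```

```bash
python3 - <<'E'
from h import *
st()
E
```

```text
t 37.8 pos [540.4 191.7  89.4] yaw 1.62 down [ 1.9e-03  8.0e-04 -1.0e+00] F [-3.8 -1.4 13.8] gap 29.8
```

>>> apply_moves --moves '[[[0.001,0.008,0],[0,0,0]],[[0.002,0.016,0],[0,0,0]],[[0.002,0.024,0],[0,0,0]],[[0.002,0.032,0],[0,0,0]],[[0.002,0.04,0],[0,0,0]],[[0.002,0.048,0],[0,0,0]],[[0.002,0.056,0],[0,0,0]],[[0.002,0.064,0],[0,0,0]],[[0.002,0.072,0],[0,0,0]],[[0.002,0.08,0],[0,0,0]]]'

```text
time: 38.8
ee_pos: [538.2, 251.4, 88.5]
tool_rot: [-0.017, 0.706, 0.018, 0.708]
ft_force: [-2.5, -0.4, 17.5]
finger_gap: 29.4
```

>>> apply_moves --moves '[[[0.0005,0.008,0],[0,0,0]],[[0.001,0.016,0],[0,0,0]],[[0.001,0.024,0],[0,0,0]],[[0.001,0.032,0],[0,0,0]],[[0.001,0.038,0],[0,0,0]],[[0.001,0.038,0],[0,0,0]],[[0.001,0.038,0],[0,0,0]]]'

```text
time: 39.5
ee_pos: [537.1, 281.8, 88.2]
tool_rot: [-0.016, 0.705, 0.019, 0.708]
ft_force: [-2.8, 1.0, 18.1]
finger_gap: 30.1
```

```bash
python3 - <<'E'
from h import *
st();save('wrist','w20');st();save('scene','s7',3,(240,140,390,260))
E
```

```text
t 39.5 pos [537.1 281.8  88.2] yaw 1.6209 down [ 0.0044  0.0038 -1.    ] F [-2.8  1.  18.1] gap 30.1
t 39.55 pos [537.1 281.8  88.2] yaw 1.6209 down [ 0.0044  0.0038 -1.    ] F [-2.6  0.8 18. ] gap 29.6
```

View pics/w20.png

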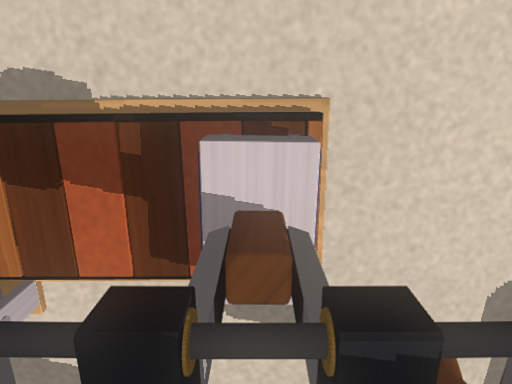

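View pics/s7.png

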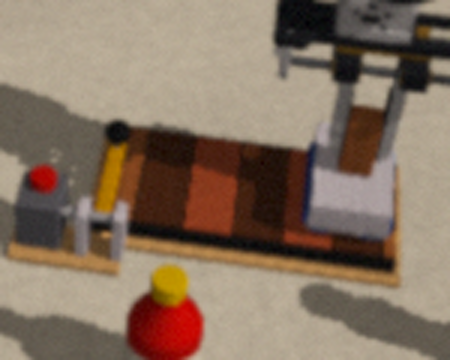

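>>> apply_moves --moves '[[[0.001,-0.01,0],[0,0,0]],[[0.001,-0.02,0],[0,0,0]],[[0.001,-0.03,0],[0,0,0]],[[0.001,-0.04,0],[0,0,0]],[[0.001,-0.05,0],[0,0,0]],[[0.001,-0.06,0],[0,0,0]],[[0.001,-0.07,0],[0,0,0]],[[0.001,-0.08,0],[0,0,0]],[[0.001,-0.09,0],[0,0,0]],[[0.001,-0.1,0],[0,0,0]]]'

```text
time: 40.6
ee_pos: [540.1, 206.2, 87.3]
tool_rot: [-0.017, 0.706, 0.019, 0.708]
ft_force: [-4.7, 2.0, 20.0]
finger_gap: 29.8
```

>>> apply_moves --moves '[[[0,-0.01,0],[0,0,0]],[[0,-0.02,0],[0,0,0]],[[0,-0.03,0],[0,0,0]],[[0,-0.04,0],[0,0,0]],[[0,-0.05,0],[0,0,0]],[[0,-0.06,0],[0,0,0]],[[0,-0.07,0],[0,0,0]],[[0,-0.08,0],[0,0,0]],[[0,-0.09,0],[0,0,0]],[[0,-0.097,0],[0,0,0]]]'

```text
time: 41.6
ee_pos: [543.1, 132.6, 87.0]
tool_rot: [-0.017, 0.706, 0.018, 0.708]
ft_force: [-4.8, 0.4, 21.1]
finger_gap: 29.8
```

```bash
python3 - <<'E'
from h import *
st()
E
```

```text
t 41.6 pos [543.1 132.6  87. ] yaw 1.6209 down [ 0.0018  0.0014 -1.    ] F [-4.8  0.4 21.1] gap 29.8
```

>>> apply_moves --moves '[[[-0.02,0,0],[0,0,0]],[[-0.06,0,0],[0,0,0]],[[-0.1,0,0],[0,0,0]],[[-0.14,0,0],[0,0,0]],[[-0.14,-0.05,0],[0,0,0]],[[-0.14,-0.11,0],[0,0,0]],[[-0.14,-0.17,0],[0,0,0]],[[-0.14,-0.23,0],[0,0,0]],[[-0.14,-0.29,0],[0,0,0]],[[-0.14,-0.35,0],[0,0,0]]]'

```text
time: 42.6
ee_pos: [555.3, -132.1, 188.9]
tool_rot: [-0.017, 0.707, 0.017, 0.707]
ft_force: [1.3, 0.4, -4.7]
finger_gap: 30.1
```

```bash
python3 - <<'E'
from h import *
st();go([513.4,-402,150],1.487)
E
```

```text
t 42.6 pos [ 555.3 -132.1  188.9] yaw 1.6201 down [-1.e-04  0.e+00 -1.e+00] F [ 1.3  0.4 -4.7] gap 30.1
MOVE [0.0518, -0.3567, -0.0736] [0.0424, -0.0, -0.0] dist 276 deg 7.6
```

>>> apply_moves --moves '[[[0,-0.06,-0.01],[0.01,0,0]],[[0,-0.12,-0.02],[0.02,0,0]],[[0,-0.18,-0.03],[0.03,0,0]],[[0,-0.24,-0.05],[0.04,0,0]],[[0,-0.3,-0.0736],[0.0424,0,0]],[[0.02,-0.34,-0.0736],[0.0424,0,0]],[[0.04,-0.352,-0.0736],[0.0424,0,0]],[[0.05,-0.352,-0.0736],[0.0424,0,0]],[[0.05,-0.352,-0.0736],[0.0424,0,0]],[[0.05,-0.352,-0.0736],[0.0424,0,0]]]'

```text
time: 43.6
ee_pos: [514.3, -394.2, 151.9]
tool_rot: [0.029, 0.707, -0.028, 0.706]
ft_force: [-0.8, 0.8, -4.0]
finger_gap: 30.2
```

```bash
python3 - <<'E'
from h import *
s=st();c=info('wrist');im=save('wrist','w21');st();go([513.4,-402,80],1.487)
E
```

```text
t 43.6 pos [ 514.3 -394.2  151.9] yaw 1.4897 down [-0.      0.0018 -1.    ] F [-0.8  0.8 -4. ] gap 30.2
t 43.65 pos [ 514.6 -394.7  152.5] yaw 1.4896 down [ 8.e-04  8.e-04 -1.e+00] F [ 0.3  0.4 -3.2] gap 29.8
MOVE [0.0967, -0.0099, -0.0008] [0.0008, 0.0002, -0.0003] dist 73 deg 0.2
```

View pics/w21.png

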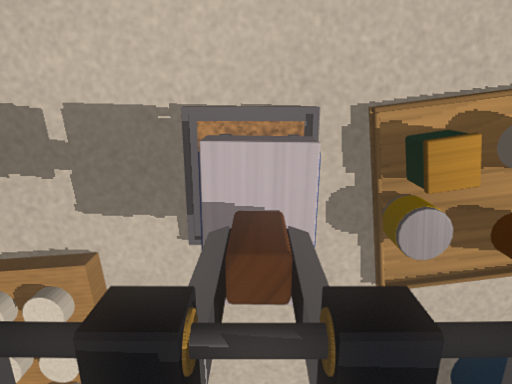

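>>> apply_moves --moves '[[[0.02,-0.004,-0.0008],[0,0,0]],[[0.05,-0.0075,-0.0008],[0,0,0]],[[0.075,-0.0075,-0.0008],[0,0,0]],[[0.09,-0.0075,-0.0008],[0,0,0]],[[0.0967,-0.0075,-0.0008],[0,0,0]],[[0.0967,-0.0075,-0.0008],[0,0,0]],[[0.0967,-0.0075,-0.0008],[0,0,0]],[[0.0967,-0.0075,-0.0008],[0,0,0]]]'

```text
time: 44.45
ee_pos: [512.9, -402.7, 80.7]
tool_rot: [0.029, 0.706, -0.03, 0.707]
ft_force: [-0.1, -0.1, -3.7]
finger_gap: 29.6
```

```bash
python3 - <<'E'
from h import *
s=st();c=info('wrist');im=save('wrist','w22');st();go([513.4,-402,68],1.487)
E
```

```text
t 44.45 pos [ 512.9 -402.7   80.7] yaw 1.4868 down [ 0.0016 -0.0012 -1.    ] F [-0.1 -0.1 -3.7] gap 29.6
t 44.5 pos [ 512.8 -402.7   80.6] yaw 1.4868 down [ 0.0014 -0.001  -1.    ] F [-0.3  0.1 -4.1] gap 29.9
MOVE [0.0168, 0.001, 0.0006] [-0.0001, 0.0005, 0.0003] dist 13 deg 0.1
```

View pics/w22.png

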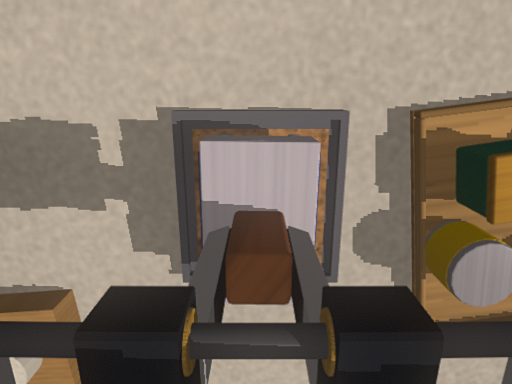

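Well centred and aligned; lowering.

>>> apply_moves --moves '[[[0.006,0,0.0006],[0,0,0]],[[0.012,0,0.0006],[0,0,0]],[[0.0165,0,0.0006],[0,0,0]],[[0.018,0,0.0006],[0,0,0]],[[0.018,0,0.0006],[0,0,0]],[[0.018,0,0.0006],[0,0,0]]]'

```text
time: 45.1
ee_pos: [512.5, -403.4, 67.7]
tool_rot: [0.029, 0.706, -0.03, 0.707]
ft_force: [-2.9, 0.3, 7.3]
finger_gap: 29.5
```

>>> apply_moves --moves '[[[0,0,0],[0,0,0]],[[0,0,0],[0,0,0]],[[0,0,0],[0,0,0]],[[-0.03,0,0],[0,0,0]],[[-0.08,0,0],[0,0,0]],[[-0.14,0,0],[0,0,0]],[[-0.18,0.02,0],[0,0,0]],[[-0.18,0.07,0],[0,0,0]],[[-0.18,0.13,0],[0,0,0]],[[-0.18,0.15,0],[0,0,0]]]' --grip 0.55

```text
time: 46.1
ee_pos: [523.4, -284.4, 201.4]
tool_rot: [0.029, 0.706, -0.026, 0.707]
ft_force: [1.0, 0.3, -0.2]
finger_gap: 52.1
```

```bash
python3 - <<'E'
from h import *
s=st();c=info('wrist');im=save('wrist','w23');st();go([515,70,190],np.pi/2+.049)
E
```

```text
t 46.1 pos [ 523.4 -284.4  201.4] yaw 1.4923 down [ 8.0e-04  3.6e-03 -1.0e+00] F [ 1.   0.3 -0.2] gap 52.1
t 46.15 pos [ 523.6 -283.6  201.3] yaw 1.4937 down [ 5.0e-04  3.9e-03 -1.0e+00] F [-0.2  3.2  0.5] gap 51.5
MOVE [0.0169, 0.4691, -0.0477] [-0.0401, 0.0001, -0.0012] dist 354 deg 7.2
```

View pics/w23.png

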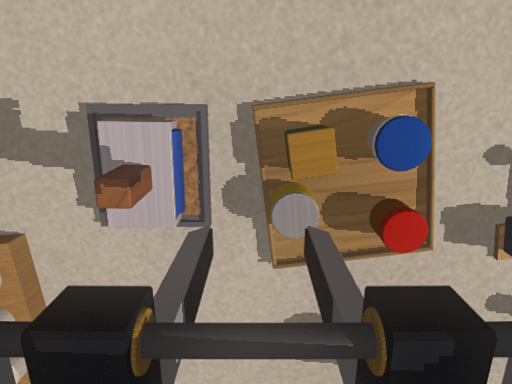

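Roller stands flat in the dock and all four items are upright in the tray. On to the bar.

>>> apply_moves --moves '[[[0,0.05,-0.005],[-0.01,0,0]],[[0,0.11,-0.01],[-0.02,0,0]],[[0,0.17,-0.02],[-0.03,0,0]],[[0.005,0.23,-0.03],[-0.04,0,0]],[[0.01,0.29,-0.04],[-0.04,0,0]],[[0.0169,0.35,-0.0477],[-0.04,0,0]],[[0.0169,0.41,-0.0477],[-0.04,0,0]],[[0.0169,0.45,-0.0477],[-0.04,0,0]],[[0.0169,0.4691,-0.0477],[-0.04,0,0]],[[0.0169,0.4691,-0.0477],[-0.04,0,0]]]'

```text
time: 47.15
ee_pos: [516.6, 64.2, 188.3]
tool_rot: [-0.016, 0.707, 0.016, 0.707]
ft_force: [-0.8, -0.3, 0.3]
finger_gap: 51.7
```

>>> apply_moves --moves '[[[0,0,0],[0,0,0]],[[0,0,0],[0,0,0]],[[0,0,0],[0,0,0]]]'

```text
time: 47.45
ee_pos: [516.1, 61.3, 188.5]
tool_rot: [-0.014, 0.707, 0.013, 0.707]
ft_force: [-0.5, -0.4, 0.6]
finger_gap: 51.8
```

```bash
python3 - <<'E'
from h import *
import pickle
s=st();c=info('wrist');im=save('wrist','w24');st();pickle.dump((im,c),open('w24.pkl','wb'))
E
```

```text
t 47.45 pos [516.1  61.3 188.5] yaw 1.6093 down [-1.e-04 -8.e-04 -1.e+00] F [-0.5 -0.4  0.6] gap 51.8
t 47.5 pos [516.1  61.7 188.5] yaw 1.6097 down [ 0.e+00 -6.e-04 -1.e+00] F [-0.3  0.2 -0.4] gap 51.7
```

View pics/w24.png

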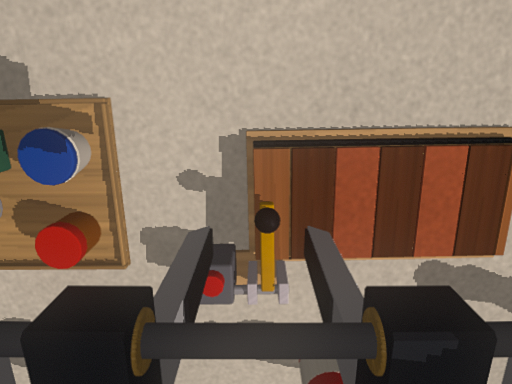

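```bash
python3 - <<'E'
from h import *
import pickle
im,c=pickle.load(open('w24.pkl','rb'))
g=cv2.cvtColor(im,cv2.COLOR_BGR2GRAY)[200:240,250:285];ys,xs=np.nonzero(g<55);print(xs.mean()+250,ys.mean()+200,len(xs),xs.min()+250,xs.max()+250,ys.min()+200,ys.max()+200)
b=onz([266.5,221],72,c)[0];print(b);st();go([b[0],b[1],125],np.pi/2+.049)
E
```

```text
266.677734375 219.9296875 512 255 279 208 232
[548.91592892  69.59698114  72.        ]
t 47.5 pos [516.1  61.7 188.5] yaw 1.6097 down [ 0.e+00 -6.e-04 -1.e+00] F [-0.3  0.2 -0.4] gap 51.7
MOVE [0.0847, 0.0089, 0.0441] [-0.0032, 0.0, 0.0002] dist 72 deg 0.6
```

>>> apply_moves --moves '[[[0.03,0.005,0.02],[-0.002,0,0]],[[0.06,0.005,0.04],[-0.002,0,0]],[[0.08,0.005,0.044],[-0.002,0,0]],[[0.0847,0.005,0.044],[-0.002,0,0]],[[0.0847,0.005,0.044],[-0.002,0,0]],[[0.0847,0.005,0.044],[-0.002,0,0]],[[0.0847,0.005,0.044],[-0.002,0,0]]]'

```text
time: 48.2
ee_pos: [549.1, 68.6, 126.0]
tool_rot: [-0.017, 0.706, 0.017, 0.707]
ft_force: [-0.4, -0.0, 0.4]
finger_gap: 52.0
```

```bash
python3 - <<'E'
from h import *
import pickle
s=st();c=info('wrist');im=save('wrist','w25');s=st();c2=info('wrist')
pickle.dump((im,c),open('w25.pkl','wb'))
E
```

```text
t 48.2 pos [549.1  68.6 126. ] yaw 1.6186 down [ 1.4e-03  3.0e-04 -1.0e+00] F [-0.4 -0.   0.4] gap 52.0
t 48.25 pos [549.1  68.6 125.9] yaw 1.6187 down [ 1.5e-03  2.0e-04 -1.0e+00] F [ 0.5 -0.4  1.1] gap 51.7
```

View pics/w25.png

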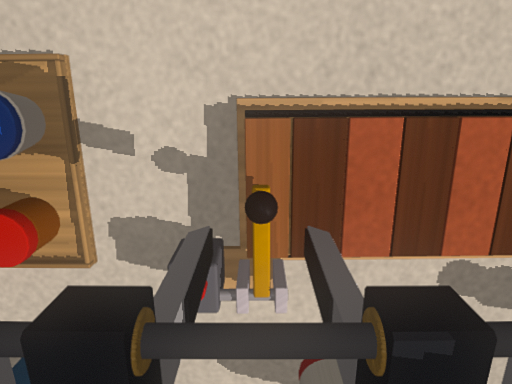

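```bash
python3 - <<'E'
from h import *
import pickle
i1,c1=pickle.load(open('w24.pkl','rb'));i2,c2=pickle.load(open('w25.pkl','rb'))
g=cv2.cvtColor(i2,cv2.COLOR_BGR2GRAY)[185:230,242:282];ys,xs=np.nonzero(g<50);print(np.median(xs)+242,np.median(ys)+185,xs.min()+242,xs.max()+242,ys.min()+185,ys.max()+185)
print(tri([([266.9,220.2],c1),([261.3,207.3],c2)]),onz([261.3,207.3],72,c2),tri([([266,291],c1),([261,297],c2)]))
b=onz([261.3,207.3],72,c2)[0]
go([b[0],b[1],56],np.pi/2+.049)
E
```

```text
260.0 207.0 245 276 191 222
(array([549.70039689,  70.26696586,  67.58376843]), [0.2, 0.2]) [[548.16229845  70.32505845  72.        ]] (array([645.60003768,  74.76972128,  34.04031682]), [0.6, 0.6])
MOVE [0.0932, 0.0024, -0.0013] [-0.0004, 0.0005, -0.0001] dist 70 deg 0.1
```

>>> apply_moves --moves '[[[0.03,0.0024,-0.001],[0,0,0]],[[0.06,0.0024,-0.001],[0,0,0]],[[0.08,0.0024,-0.001],[0,0,0]],[[0.09,0.0024,-0.001],[0,0,0]],[[0.0925,0.0024,-0.001],[0,0,0]],[[0.0925,0.0024,-0.001],[0,0,0]],[[0.0925,0.0024,-0.001],[0,0,0]]]'

```text
time: 48.95
ee_pos: [548.7, 70.4, 56.4]
tool_rot: [-0.017, 0.706, 0.017, 0.707]
ft_force: [-0.2, 0.7, 1.1]
finger_gap: 52.2
```

>>> apply_moves --moves '[[[0,0,0],[0,0,0]],[[0,0,0],[0,0,0]],[[0,0,0],[0,0,0]],[[0,0,0],[0,0,0]],[[0,0,0],[0,0,0]]]' --grip 0.1 --force 15

```text
time: 49.45
ee_pos: [548.1, 70.3, 55.7]
tool_rot: [-0.017, 0.707, 0.017, 0.707]
ft_force: [0.1, 0.9, 1.3]
finger_gap: 23.5
```

```bash
python3 - <<'E'
from h import *
s=st();save('wrist','w26');st()
E
```

```text
t 49.45 pos [548.1  70.3  55.7] yaw 1.6187 down [ 2.e-04  1.e-04 -1.e+00] F [0.1 0.9 1.3] gap 23.5
t 49.5 pos [548.1  70.4  55.7] yaw 1.6187 down [ 1.e-04  1.e-04 -1.e+00] F [-0.3  0.7  1.5] gap 22.5
```

View pics/w26.png

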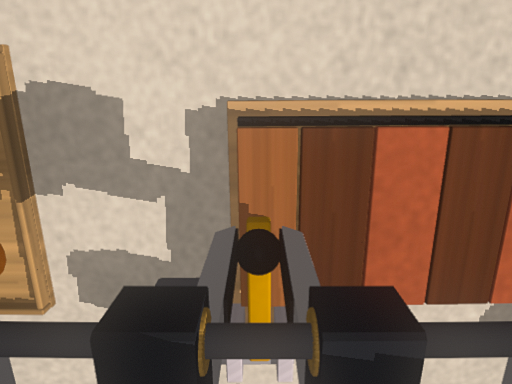

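>>> apply_moves --moves '[[[-0.0117,0,0.0037],[0,0,0]],[[-0.0231,0,0.0085],[0,0,0]],[[-0.0337,0,0.0147],[0,0,0]],[[-0.0437,0,0.0217],[0,0,0]],[[-0.0529,0,0.0299],[0,0,0]],[[-0.0612,0,0.0389],[0,0,0]],[[-0.0685,0,0.0488],[0,0,0]],[[-0.0748,0,0.0595],[0,0,0]],[[-0.0748,0,0.0595],[0,0,0]]]'

```text
time: 50.4
ee_pos: [594.1, 72.8, 112.6]
tool_rot: [-0.017, 0.706, 0.017, 0.708]
ft_force: [-2.3, 1.8, 2.3]
finger_gap: 22.7
```

```bash
python3 - <<'E'
from h import *
s=st();save('wrist','w27');st();save('scene','s8',3,(220,130,390,260))
E
```

```text
t 50.4 pos [594.1  72.8 112.6] yaw 1.6187 down [ 1.8e-03  6.0e-04 -1.0e+00] F [-2.3  1.8  2.3] gap 22.7
t 50.45 pos [593.1  72.8 112.1] yaw 1.6187 down [ 5.e-04  5.e-04 -1.e+00] F [-2.8  2.4  1.9] gap 23.0
```

View pics/s8.png

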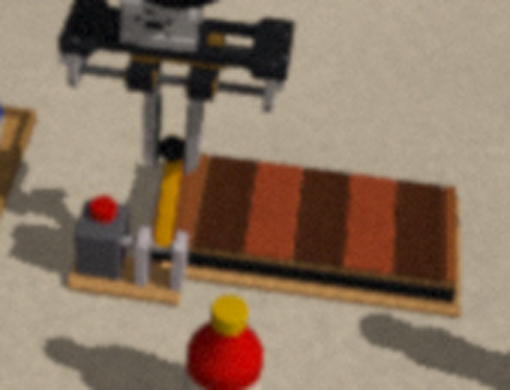

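>>> apply_moves --moves '[[[-0.0051,0,0.0111],[0,0,0]],[[-0.0089,0,0.0228],[0,0,0]],[[-0.0116,0,0.0348],[0,0,0]],[[-0.0129,0,0.0469],[0,0,0]],[[-0.0131,0,0.0592],[0,0,0]],[[-0.0119,0,0.0715],[0,0,0]],[[-0.0095,0,0.0835],[0,0,0]],[[-0.007,0,0.0915],[0,0,0]],[[-0.007,0,0.0915],[0,0,0]],[[-0.007,0,0.0915],[0,0,0]]]'

```text
time: 51.5
ee_pos: [662.4, 76.6, 117.2]
tool_rot: [-0.017, 0.706, 0.017, 0.708]
ft_force: [1.0, 6.3, 3.9]
finger_gap: 22.9
```

```bash
python3 - <<'E'
from h import *
s=st();save('wrist','w28');st();save('scene','s9',3,(220,130,390,260))
E
```

```text
t 51.5 pos [662.4  76.6 117.2] yaw 1.619 down [ 0.0021  0.0011 -1.    ] F [1.  6.3 3.9] gap 22.9
t 51.55 pos [662.2  76.5 117.3] yaw 1.619 down [ 0.0019  0.0011 -1.    ] F [1.3 5.2 4.7] gap 22.7
```

View pics/s9.png

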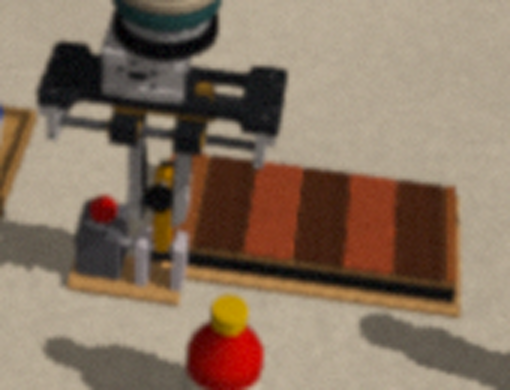

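View pics/w28.png

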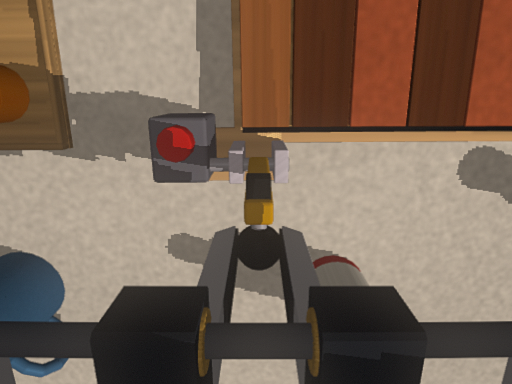

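>>> apply_moves --moves '[[[0.001,0,0.004],[0,0,0]],[[0.001,0,0.004],[0,0,0]],[[0.001,0,0.004],[0,0,0]]]'

```text
time: 51.9
ee_pos: [664.6, 76.6, 116.5]
tool_rot: [-0.017, 0.707, 0.017, 0.707]
ft_force: [0.1, 5.5, 4.7]
finger_gap: 23.5
```

>>> apply_moves --moves '[[[0.001,0,0.004],[0,0,0]],[[0.001,0,0.004],[0,0,0]],[[0.001,0,0.004],[0,0,0]]]'

```text
time: 52.2
ee_pos: [665.3, 76.7, 116.1]
tool_rot: [-0.017, 0.708, 0.017, 0.706]
ft_force: [-4.7, 4.0, 10.0]
finger_gap: 22.6
```

>>> apply_moves --moves '[[[0,0,-0.003],[0,0,0]],[[0,0,-0.003],[0,0,0]],[[0,0,-0.003],[0,0,0]],[[0,0,-0.003],[0,0,0]],[[-0.03,0,-0.003],[0,0,0]],[[-0.08,0,-0.003],[0,0,0]],[[-0.13,0,-0.003],[0,0,0]],[[-0.18,0,-0.03],[0,0,0]],[[-0.2,0,-0.08],[0,0,0]],[[-0.2,0,-0.14],[0,0,0]]]' --grip 0.55

```text
time: 53.2
ee_pos: [563.7, 70.6, 267.7]
tool_rot: [-0.017, 0.705, 0.017, 0.709]
ft_force: [-0.2, 1.5, 0.7]
finger_gap: 52.0
```

>>> apply_moves --moves '[[[0,0,-0.05],[0,0,0]],[[0,0,-0.1],[0,0,0]],[[-0.03,0,-0.14],[0,0,0]],[[-0.06,0,-0.16],[0,0,0]],[[-0.06,0,-0.16],[0,0,0]],[[-0.06,0,-0.16],[0,0,0]]]'

```text
time: 53.8
ee_pos: [443.0, 64.9, 310.7]
tool_rot: [-0.017, 0.706, 0.017, 0.708]
ft_force: [-0.9, 0.2, -0.8]
finger_gap: 51.8
```

```bash
python3 - <<'E'
from h import *
import pickle
s=st();c=info('wrist');im=save('wrist','w29',1.5);st();save('scene','s10',1.5);save('side','d3',3,(190,140,340,370));pickle.dump((im,c),open('w29.pkl','wb'))
E
```

```text
t 53.8 pos [443.   64.9 310.7] yaw 1.6183 down [ 0.0017 -0.     -1.    ] F [-0.9  0.2 -0.8] gap 51.8
t 53.85 pos [442.8  64.9 310. ] yaw 1.6182 down [ 2.e-04 -3.e-04 -1.e+00] F [ 0.3 -0.1 -0.6] gap 51.6
```

View pics/s10.png

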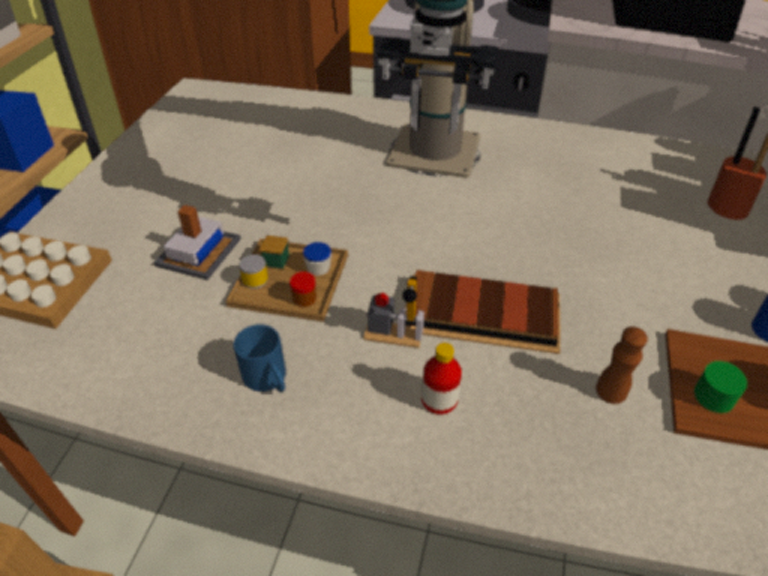

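View pics/w29.png

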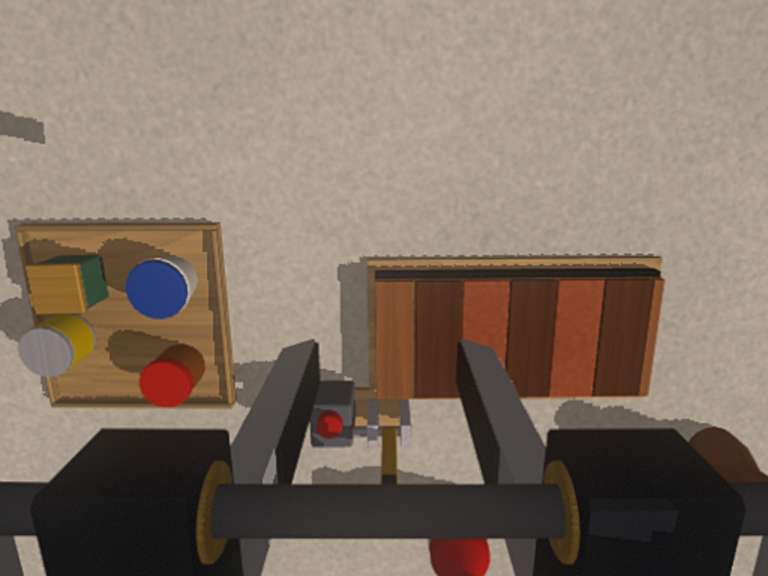

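View pics/d3.png

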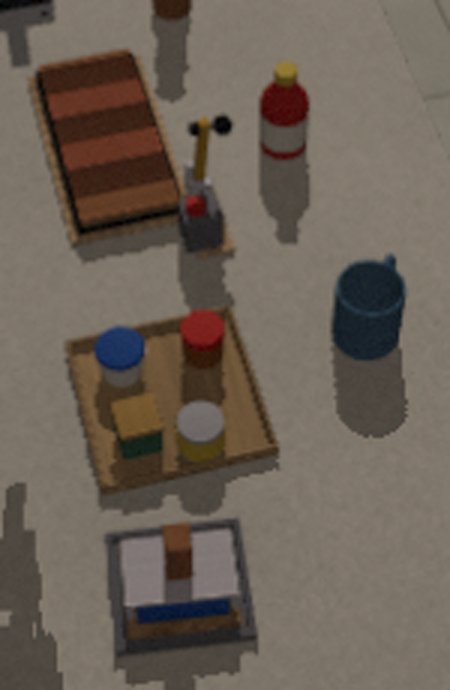

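```bash
python3 - <<'E'
from h import *
import pickle
im,c=pickle.load(open('w29.pkl','rb'));t=json.load(open('tray.json'))
for n,uv,z in [('tin',(46,350),51),('jar',(167,381),55),('caddy',(57,286),53),('pot',(158,289),51)]:
    p=onz(np.array(uv)/1.5,z,c)[0];d=p[:2]-t[:2];a=t[2];print(n,p.round(1),'tray',np.round([np.cos(a)*d[0]+np.sin(a)*d[1],-np.sin(a)*d[0]+np.cos(a)*d[1]],1))
o=pickle.load(open('sil.pkl','rb'))
for n in('scene','side'):
    ctrl.grab_frame(n);ci=info(n)
    for q in ['mug','mill','sauce','roller','clamp','tin_mid']:
        r=sil(q,n)
        if r:
            ys,xs=np.nonzero(r[0]['pixels']);b=o.get((q,n));
            e=np.nonzero(b[0]['pixels']) if b else None
            print(n,q,round(r[0]['score'],2),xs.mean().round(1),ys.mean().round(1),'was',e and (e[1].mean().round(1),e[0].mean().round(1)))
st()
E
```

```text
tin [ 564.5 -247.    51. ] tray [ 14.8 -63.9]
jar [ 588.1 -134.1   55. ] tray [44.4 47.5]
caddy [ 501.2 -227.1   53. ] tray [-47.3 -40.8]
pot [ 500.2 -137.5   51. ] tray [-43.6  48.8]
scene mug 0.22 128.8 158.4 was (np.float64(173.4), np.float64(238.6))
scene mill 0.78 414.4 243.8 was (np.float64(414.3), np.float64(243.6))
scene sauce 0.86 294.1 253.8 was (np.float64(293.9), np.float64(253.3))
scene roller 0.6 311.7 208.7 was (np.float64(128.1), np.float64(157.7))
scene clamp 0.59 311.3 208.6 was (np.float64(273.5), np.float64(196.9))
scene tin_mid 0.75 169.0 181.4 was (np.float64(359.7), np.float64(205.8))
side mug 0.56 312.1 242.3 was (np.float64(312.1), np.float64(242.5))
side mill 0.8 246.0 130.5 was (np.float64(245.8), np.float64(130.2))
side sauce 0.87 283.7 178.2 was (np.float64(249.0), np.float64(332.5))
side roller 0.69 249.1 331.4 was (np.float64(249.0), np.float64(332.8))
side tin_mid 0.52 256.4 283.2 was (np.float64(226.0), np.float64(159.1))
t 54.65 pos [442.4  65.2 310.5] yaw 1.6187 down [ 1.e-04  0.e+00 -1.e+00] F [-0.5 -0.7  0.5] gap 51.4
```

```bash
python3 - <<'E'
from h import *
print(tri([([169,181.4],info('scene')),([256.4,283.2],info('side'))]))
im=save('scene','s11',4,(95,125,285,240));save('side','d4',4,(205,220,290,365))
a,b=cv2.imread('pics/s11.png'),cv2.imread('pics/d4.png')
E
```

```text
(array([ 566.38882501, -247.90682529,   27.77310795]), [1.0, 1.0])
```

View pics/s11.png

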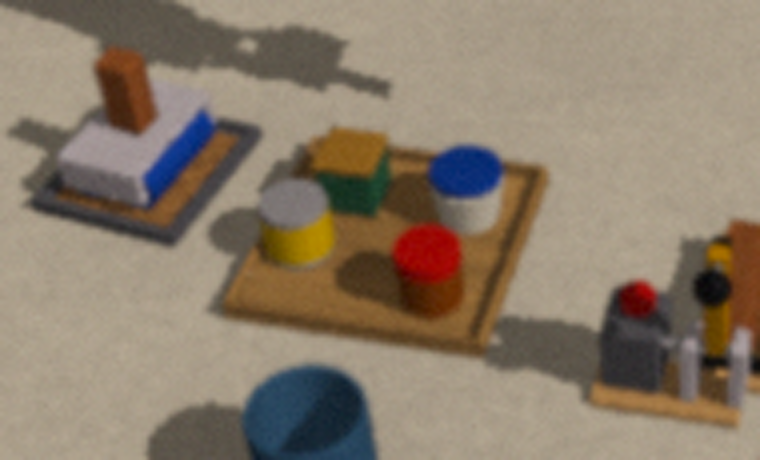

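View pics/d4.png

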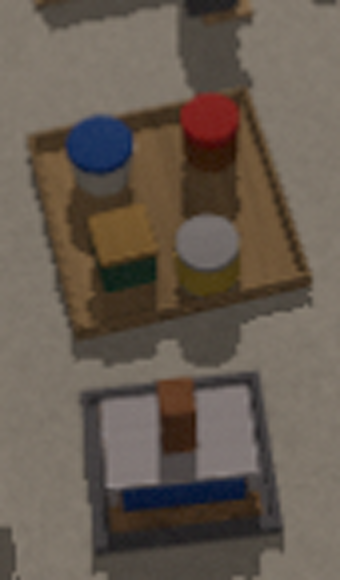

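```bash
python3 - <<'E'
from h import *
st();print(ctrl.finish_job())
E
```

```text
t 54.75 pos [442.3  65.2 310.5] yaw 1.6187 down [-0.  0. -1.] F [ 0.2  0.  -0.6] gap 51.6
the job is handed in; nothing more can be done
None
```

I completed every step and handed the job in at about 55 s; no verdict is reported. Tin, jar, caddy and pot went upright into the tray, and the button press dropped the bar. I rolled the strips from clamp end to free end and once back, at about 15–25 N on the board. The roller then went back in its dock, and I lifted the bar by its ball to the stop, where it stayed up.

**What the last checks showed:**
- **Items:** all four stand upright inside the tray. The tin was knocked about 35 mm some time after I placed it. It now stands next to the tray wall at tray (15, -64) mm, with its middle 28 mm above the worktop as expected. I left it there.
- **Strips:** I judged them home from force against height. The roller's underside was within about 0.7 mm of where flush strips would put it, at every place I checked. I did not measure each strip directly in a picture.
- **Roller:** it stands flat in its dock, within about 3 mm of centre by the gripper's position when I let go.
- **Bystanders:** mill and bottle are where they were at the start. The mug is too, by the side camera and my own look at the pictures; the detector's scene-camera result for it was a false, low-score one that I discarded.
- **Poses:** my jig position disagreed by about 4 mm in y between two wrist views, and I used the later one for rolling.

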